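Load turned shaft blanks into a vee fixture, clamp them and set out the tool setter

ROBOT

A 6-joint arm with a two-finger parallel gripper is mounted at the origin on the work surface. World frame = base frame: x ahead of the robot, y to its left, z up, the work surface at z = 0. Lengths are in m, angles in rad, forces in N, time in s.
With the tool pointing down it reaches from about 0.25 to 0.725 m from the base axis. Payload 9.7 kg.
Tool frame: the origin (TCP) lies at the very end of the fingers, on their centre line; the grasp point (between the pads) lies grasp_offset behind it (grasp_offset is the distance from the TCP to the grasp point, in m); x points along the fingers, y is the direction in which the jaws open and shut, and the axes are right-handed (so a half turn about x gives the same grasp; the last joint's range is limited). The gripper opens to 85 mm and grips with 20 to 120 N. Pads are 22 mm wide; open, the fingers measure 114 mm over their backs; the gripper's body (76 mm by 85 mm) begins 54 mm behind the grasp point. The pads swing forward as they close: fully open they stand 13 mm farther back than shut.
Start: joints at [-1.337, 0.087, 0.176, 1.66, 0, 1.571], TCP at [0.127, -0.535, 0.231] pointing down, gripper open.
Joint ranges: [-3.13, 3.13], [-0.85, 1.81], [-1.15, 1.24], [-2.2, 2.28], [-1.44, 1.52], [-3.14, 3.14]. Speed limits (rad/s): [2.22, 2.22, 2.57, 3.14, 3.14, 3.14].

INTERFACE

Orientations are given as a unit quaternion [w, x, y, z].
In Python, from workcell import sense, grab_frame, finish_job, grasp_offset gives the robot as it stands. The module is installed in compiled form; this text tells all that it offers.
- The arm moves only by the tool arm_command, never from a script. Its argument "steps" is a list that holds one entry, the list of rows, each a list of 4 numbers: the shift along the tool's x, y, z in m, then the turn about the tool's x in degrees. In form: [[[x, y, z, spin], ...]]. A call has 1 to 12 rows; each row shifts and turns the commanded pose from where the row before left it, along the tool's axes as they then stand; what a row does not reach is not made up. A row lasts 1/8 s, in which the tool goes at most 62.5 mm and 10.7 degrees, less where a joint would pass 70% of its speed; a pose out of reach is approached as far as the arm can. A call is refused whole if a number of a shift passes 0.0625 or a number of a turn 10.7, either way. A call with a gripper value outside its range is refused whole. "grip" is the gripper's target within -1 to 1 (shut at 1, half-way at 0, fully open at -1), set as the call begins (left out, the last holds). The fingers move at their own pace and stop on an object; "force" is the grip in N (left out, the last holds). Time passes only in rows, so rows that do not move let the fingers close. It gives the time, the measured TCP pose, the force and the opening at its end, in the units of the state.
- sense(): the state, without advancing time (a new reading comes with each control period).
- grab_frame(name): name is "scene" or "top" or "wrist"; returns a dict with "img" (384x512x3 uint8, red, green, blue), "K" (3x3 intrinsics, pixels), "dist_coeffs" ([k1, k2, p1, p2, k3] as OpenCV has them; the pictures are not rectified), "eye" and "attitude" of the camera in the world; the wrist camera has in their place "hand_eye" (4x4, takes a point from camera to tool coordinates, whose origin is the TCP and whose axes are the tool frame's). Camera axes: x right, y up, looking along -z (the intrinsics and any distortion apply to the point x, -y, -z); pixel columns grow to the right and rows downward; lengths in m; the calibration is good to about 2 mm. A picture is of the moment at which its call begins: read the wrist's pose just before it. There is no depth.
- finish_job(): hands the job in, once; it reports no verdict.
The state is a dict: "t": time; "qpos": joint angles; "qd": joint speeds; "tau": joint torques, N m; "eef_pos": TCP position; "ee_rot": TCP orientation; "wrist_force": force on the tool from outside, world axes, zero at the start; "torque": the same for the moment, N m; "opening": opening from 0.0 (shut) to 1.0 (fully open).
Only numpy, scipy, OpenCV 4.12 (cv2) and the standard library are available. Lean on these libraries where they do the work, as an engineer would, in place of code of your own. Each camera call takes 0.05 s, during which the arm holds its last target.

TASK

Get the vee fixture ready for the mill: pull its clamp bar fully up, roll every shaft blank from the blue rack down the ramp into the vee, one blank at each yellow station line you use, and once they have all settled by themselves push the clamp bar down until it bears on them. Also stand the tool setter upright on the bench midway between the blue vise and the red drill index. Leave everything else on the bench where it is.

Things in the scene. Friction and masses are not known exactly. Their poses are not given: they have to be found in the camera images.
- fixture: Vee fixture fixed to the bench. Origin on the bench (z = 0) under the axis of the vee; x points across the vee, away from the loading ramp, y along the vee, z up. 90 degree vee, 345 mm long (y -172 to 172): bottom at z 12 mm, front lip at x -14, z 26 mm, rear flank up to x 28, z 40 mm. Red posts (36 x 18 mm, 86 mm high) at y +-182 mm guide a clamp bar above the vee, so the vee cannot be reached from above.
- ramp_top (a point): Middle of the top edge of the grey loading ramp (fixture x -92 mm, y 0, z 42.6 mm). The ramp, 345 mm wide, falls at 12 degrees from there towards fixture +x down to the vee's front lip; a blank let go on it rolls into the vee. Yellow lines down it at fixture y +-42.5 and +-127.5 mm mark the four stations. In front of the ramp the bench is free.
- station_1 (a point): Where the centre of a seated blank lies at the station at fixture y = +127.5 mm: on the vee axis, z 31.8 mm. Axes as the fixture's.
- station_2 (a point): The same for the station at fixture y = +42.5 mm.
- station_3 (a point): The same for the station at fixture y = -42.5 mm.
- station_4 (a point): The same for the station at fixture y = -127.5 mm.
- clamp (a joint): Clamp bar (m): 0 = fully up, grows as it is pushed down, limit 0.022; bears on seated blanks at 0.018. Starts partly down; 6 N of friction holds it where it is left (0.3 kg; push with 8 to 15 N, pull up with about 10 N). The bar is 24 mm in x, 12 mm thick, centred over the vee axis; fully up its underside is 63.8 mm above the bench, and a blank rolls under it with 10 mm to spare.
- clamp_knob (a point): Centre of the top face of the clamp bar's black knob: an upright cylinder, diameter 30 mm, 28 mm high, standing on the bar 22 mm in fixture +x from the vee axis, midway along the bar; its top is 103.8 mm above the bench when the bar is fully up. Pinch it to pull the bar up, push it down to clamp.
- rack: Fixed blue rack, 265 by 90 mm. Origin at the centre of its underside. Slots at rack x +-33 and +-99 mm; a blank lies along rack y, its centre 26 mm above the bench, its ends on two strips 12 mm high (8 mm thick, at rack y +-30 mm) between ridges 17 mm high; the 52 mm between the strips is free for fingers down to the base plate (3 mm thick).
- shaft_a: Brass shaft blank: a plain cylinder, diameter 28 mm, length 70 mm, about 0.35 kg. Origin at its centre; its own x axis runs along its length. It rolls freely. Starts in one of the rack's slots, or is absent (None).
- shaft_b: Dark steel shaft blank: a plain cylinder, diameter 28 mm, length 70 mm, about 0.35 kg. Origin at its centre; its own x axis runs along its length. It rolls freely. Starts in one of the rack's slots, or is absent (None).
- shaft_c: Copper shaft blank: a plain cylinder, diameter 28 mm, length 70 mm, about 0.35 kg. Origin at its centre; its own x axis runs along its length. It rolls freely. Starts in one of the rack's slots, or is absent (None).
- shaft_d: Pale aluminium shaft blank: a plain cylinder, diameter 28 mm, length 70 mm, about 0.12 kg. Origin at its centre; its own x axis runs along its length. It rolls freely. Starts in one of the rack's slots, or is absent (None).
- setter: Tool setter: an upright aluminium cylinder with two red bands and a white dial, diameter 46 mm, body 50 mm high, with a small 18 mm button on top up to 56 mm; 0.35 kg. Origin at the centre of its underside.
- vise: Small blue vise fixed to the bench, 70 by 100 mm, 60 mm high; origin at the centre of its underside. Its x axis points away from the drill index.
- drill_index: Red drill index (block with upright drills), fixed, 70 by 100 mm, 40 mm high, drills up to 72 mm; origin at the centre of its underside, 200 mm from the vise's.
- midway (a point): The point on the bench midway between the origins of the vise and the drill index, where the tool setter is to stand.
- oil: Green bottle, 52 mm across, 130 mm high. Leave alone. Origin under its centre.
- jar: Amber jar with black cap, 60 mm across, 75 mm high. Leave alone. Origin under its centre.
- screwdriver: Orange screwdriver about 200 mm long, lying on the bench. Leave alone.
- collar: Dark steel ring, 42 mm across, 16 mm high. Leave alone. Origin under its centre.
- meter: Yellow hand meter, 75 by 145 mm, 34 mm high. Leave alone. Origin under its centre.
- bush: Flanged brass bush, 38 mm across, 36 mm high. Leave alone. Origin under its centre.
There are look-alikes about, which are no part of the job. What is shaped like the setter but purple is not meant.

How it is judged:
On the way, in this order (a step that is already met when the one before it is completed fails the run):
1. the clamp bar is fully up (within 3 mm) (value of joint clamp below 0.003 m), for 0.2 s.
2. with the bar still up, every blank lies settled in the vee at a station, untouched by the robot (value of joint clamp below 0.006 m and x of shaft_a in the frame of fixture between -0.003 and 0.003 m and z of shaft_a in the frame of fixture between 0.0288 and 0.0348 m and angle between the x axis of each of shaft_a, shaft_b, shaft_c, shaft_d and the y axis of fixture, either way round below 0.0524 rad and (y of shaft_a in the frame of station_1 between -0.012 and 0.012 m or y of shaft_a in the frame of station_2 between -0.012 and 0.012 m or y of shaft_a in the frame of station_3 between -0.012 and 0.012 m or y of shaft_a in the frame of station_4 between -0.012 and 0.012 m) and x of shaft_b in the frame of fixture between -0.003 and 0.003 m and z of shaft_b in the frame of fixture between 0.0288 and 0.0348 m and (y of shaft_b in the frame of station_1 between -0.012 and 0.012 m or y of shaft_b in the frame of station_2 between -0.012 and 0.012 m or y of shaft_b in the frame of station_3 between -0.012 and 0.012 m or y of shaft_b in the frame of station_4 between -0.012 and 0.012 m) and x of shaft_c in the frame of fixture between -0.003 and 0.003 m and z of shaft_c in the frame of fixture between 0.0288 and 0.0348 m and (y of shaft_c in the frame of station_1 between -0.012 and 0.012 m or y of shaft_c in the frame of station_2 between -0.012 and 0.012 m or y of shaft_c in the frame of station_3 between -0.012 and 0.012 m or y of shaft_c in the frame of station_4 between -0.012 and 0.012 m) and x of shaft_d in the frame of fixture between -0.003 and 0.003 m and z of shaft_d in the frame of fixture between 0.0288 and 0.0348 m and (y of shaft_d in the frame of station_1 between -0.012 and 0.012 m or y of shaft_d in the frame of station_2 between -0.012 and 0.012 m or y of shaft_d in the frame of station_3 between -0.012 and 0.012 m or y of shaft_d in the frame of station_4 between -0.012 and 0.012 m) and contact force between each of shaft_a, shaft_b, shaft_c, shaft_d and the fingers below 0.1 N and linear speed of each of shaft_a, shaft_b, shaft_c, shaft_d below 0.02 m/s), for 0.3 s.
3. the clamp bar is pushed down onto the seated blanks (value of joint clamp above 0.0165 m and x of shaft_a in the frame of fixture between -0.003 and 0.003 m and z of shaft_a in the frame of fixture between 0.0288 and 0.0348 m and angle between the x axis of each of shaft_a, shaft_b, shaft_c, shaft_d and the y axis of fixture, either way round below 0.0524 rad and (y of shaft_a in the frame of station_1 between -0.012 and 0.012 m or y of shaft_a in the frame of station_2 between -0.012 and 0.012 m or y of shaft_a in the frame of station_3 between -0.012 and 0.012 m or y of shaft_a in the frame of station_4 between -0.012 and 0.012 m) and x of shaft_b in the frame of fixture between -0.003 and 0.003 m and z of shaft_b in the frame of fixture between 0.0288 and 0.0348 m and (y of shaft_b in the frame of station_1 between -0.012 and 0.012 m or y of shaft_b in the frame of station_2 between -0.012 and 0.012 m or y of shaft_b in the frame of station_3 between -0.012 and 0.012 m or y of shaft_b in the frame of station_4 between -0.012 and 0.012 m) and x of shaft_c in the frame of fixture between -0.003 and 0.003 m and z of shaft_c in the frame of fixture between 0.0288 and 0.0348 m and (y of shaft_c in the frame of station_1 between -0.012 and 0.012 m or y of shaft_c in the frame of station_2 between -0.012 and 0.012 m or y of shaft_c in the frame of station_3 between -0.012 and 0.012 m or y of shaft_c in the frame of station_4 between -0.012 and 0.012 m) and x of shaft_d in the frame of fixture between -0.003 and 0.003 m and z of shaft_d in the frame of fixture between 0.0288 and 0.0348 m and (y of shaft_d in the frame of station_1 between -0.012 and 0.012 m or y of shaft_d in the frame of station_2 between -0.012 and 0.012 m or y of shaft_d in the frame of station_3 between -0.012 and 0.012 m or y of shaft_d in the frame of station_4 between -0.012 and 0.012 m)), for 0.2 s.
At the end, for the whole second after the job is handed in: Every blank lies in the vee (3 mm across and in height, 3 degrees), within 12 mm of a station along it, with the clamp bar down on them (joint over 0.0165); the tool setter stands upright at rest within 15 mm of midway between vise and drill index (all of step 3 and linear speed of each of shaft_a, shaft_b, shaft_c, shaft_d, setter below 0.02 m/s and horizontal distance between setter and midway below 0.015 m and height (world z) of setter between -0.004 and 0.004 m and angle between setter's own z axis and vertical below 0.1 rad); the robot touches nothing.
It fails at once if one of the other loose things on the bench is displaced by more than 25 mm (distance of any of oil, jar, screwdriver, collar, meter, bush from where it was at the start of the episode above 0.025 m).
Of shaft_a, shaft_b, shaft_c, shaft_d only 3 to 4 are there at a start; the rules pass over those that are not, and their reading is None.
At some moment in a run one of setter may be knocked a few centimetres aside while the robot is not near it.
It also fails if it takes over 208 s, if anything falls off the work surface, if the arm or the gripper's body presses on something with over 40 N, if the wrist force passes 120 N, or if a joint passes its speed limit or range.

## Working session

There is one attempt and no reset: what is moved stays moved. The work goes in short steps, Python scripts to look and compute and a tool call to move; the robot and the scene stay as the last step left them, time stands still between calls to the robot, and variables do not carry over. Pictures are saved under pics/ and viewed, and the job is handed in when it is done.

Besides the shell and the picture viewer there is one more tool, called after "Emit:" as a command line: name --argument value ..., lists and objects as JSON in quotes. arm_command: Moves the arm, as the interface text tells. Its arguments: {"type":"object","properties":{"steps":{"type":"array","items":{"type":"array","items":{"type":"array","items":{"type":"number"}}}},"grip":{"type":"number"},"force":{"type":"number"}},"required":["steps"]}

```bash
mkdir -p pics; ls; python3 - <<'E'
from workcell import sense, grab_frame, grasp_offset
import cv2
print(grasp_offset); print(sense())
for n in ["scene","top","wrist"]:
    f=grab_frame(n)
    cv2.imwrite(f"pics/{n}0.png",f["img"][:,:,::-1])
    print(n,{k:v for k,v in f.items() if k!="img"})
E
```

```text
pics
0.0187
{'t': 0.0, 'qpos': array([-1.33699206e+00,  8.74657842e-02,  1.75095385e-01,  1.65983335e+00,
        1.80752607e-05,  1.57079263e+00]), 'qd': array([ 7.14416794e-04, -7.66154390e-04, -6.19583653e-04,  3.20540812e-05,
       -1.52905489e-03, -6.86176712e-04]), 'tau': array([-1.08964665e-03, -5.20395613e+01,  4.64799070e+01,  1.65873062e-02,
       -1.29728735e-05,  8.83116940e-06]), 'eef_pos': array([ 0.12736951, -0.53478474,  0.23056007]), 'ee_rot': array([-0.08198047, -0.70222857, -0.08297036,  0.70233195]), 'wrist_force': array([-0.07527747, -0.87451391,  0.31897311]), 'torque': array([-0.02604949,  0.01593801, -0.04124769]), 'opening': 0.996435971587626}
scene {'K': array([[459.17188765,   0.        , 255.57968132],
       [  0.        , 459.17188765, 191.94538223],
       [  0.        ,   0.        ,   1.        ]]), 'dist_coeffs': array([-0.15875523,  0.        ,  0.        ,  0.        ,  0.        ]), 'eye': array([ 1.14375146, -0.62078975,  1.02762273]), 'attitude': array([0.87962768, 0.34171605, 0.12301949, 0.30716688])}
top {'K': array([[397.13924126,   0.     
[... 247 characters left out ...]
44, 1.31499344]), 'attitude': array([ 0.71376002,  0.03201875, -0.02152705, -0.69932683])}
wrist {'K': array([[336.39521953,   0.        , 260.1823641 ],
       [  0.        , 336.39521953, 194.42680216],
       [  0.        ,   0.        ,   1.        ]]), 'dist_coeffs': array([-0.05644031,  0.        ,  0.        ,  0.        ,  0.        ]), 'hand_eye': array([[ 5.37738239e-04,  3.25490016e-01, -9.45545324e-01,
        -1.40659613e-01],
       [ 9.99999529e-01, -9.38598678e-04,  2.45607991e-04,
         2.98634613e-04],
       [-8.07544643e-04, -9.45545011e-01, -3.25490367e-01,
        -8.45955050e-02],
       [ 0.00000000e+00,  0.00000000e+00,  0.00000000e+00,
         1.00000000e+00]])}
```

```bash
python3 - <<'E'
import cv2
for n in ["scene","top"]:
    i=cv2.imread(f"pics/{n}0.png"); cv2.imwrite(f"pics/{n}0b.png",cv2.resize(i,(800,600),interpolation=cv2.INTER_CUBIC))
E
```

```text
(no output)
```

View pics/scene0b.png

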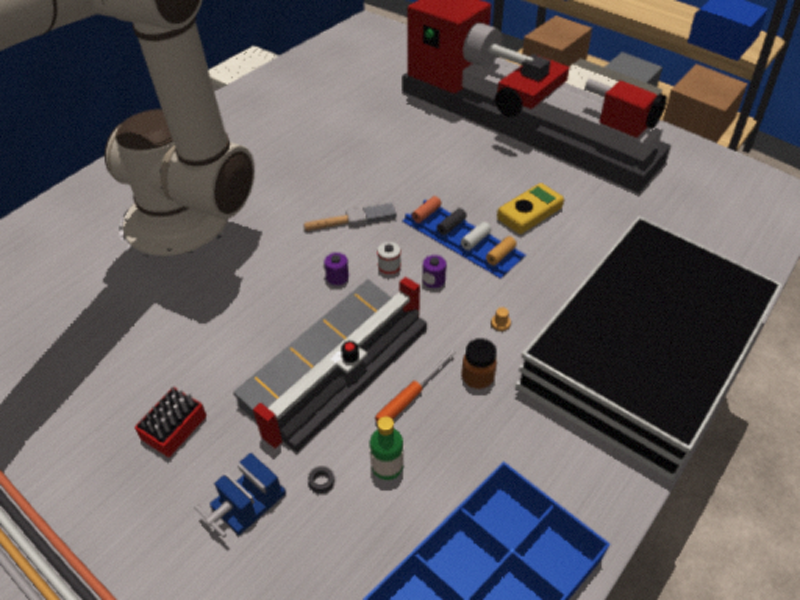

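View pics/top0b.png

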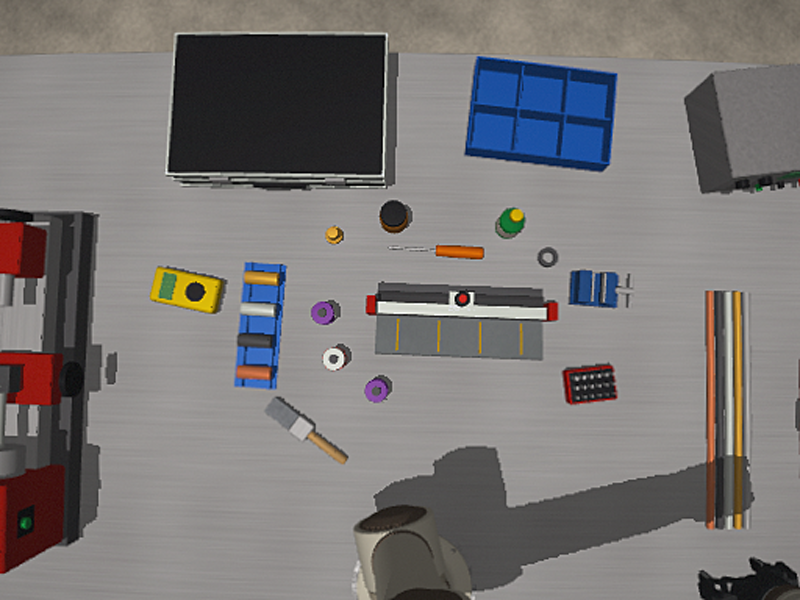

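View pics/wrist0.png

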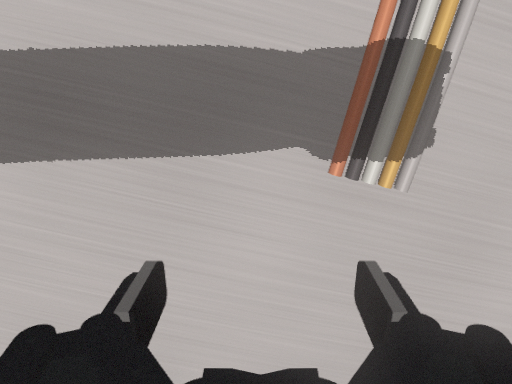

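```bash
cat > h.py <<'E'
import numpy as np, cv2
from scipy.spatial.transform import Rotation as R
from scipy.optimize import least_squares
def rot(q): return R.from_quat([q[1],q[2],q[3],q[0]]).as_matrix()
F=np.diag([1,-1,-1.])
class Cam:
    def __init__(s,f,st=None):
        s.K=f["K"];s.d=f["dist_coeffs"]
        if "eye" in f: s.R=rot(f["attitude"]);s.c=np.array(f["eye"])
        else:
            T=f["hand_eye"];Rt=rot(st["ee_rot"])
            s.R=Rt@T[:3,:3];s.c=Rt@T[:3,3]+st["eef_pos"]
    def ray(s,px):
        u=cv2.undistortPoints(np.array([[px]],float),s.K,s.d)[0,0]
        v=s.R@F@np.array([u[0],u[1],1]);return v/np.linalg.norm(v)
    def atz(s,px,z):
        v=s.ray(px);return s.c+v*(z-s.c[2])/v[2]
    def proj(s,P):
        p=(np.atleast_2d(P)-s.c)@s.R@F
        return cv2.projectPoints(p,np.zeros(3),np.zeros(3),s.K,s.d)[0][:,0]
def tri(obs):
    A=np.zeros((3,3));b=np.zeros(3)
    for c,px in obs:
        v=c.ray(px);M=np.eye(3)-np.outer(v,v);A+=M;b+=M@c.c
    P=np.linalg.solve(A,b)
    return P,[np.linalg.norm(c.proj(P)[0]-px) for c,px in obs]
def crop(img,x0,y0,x1,y1,k,name):
    i=cv2.resize(img[y0:y1,x0:x1],None,fx=k,fy=k,interpolation=cv2.INTER_CUBIC)
    cv2.imwrite(name,i[:,:,::-1])
def shot(n):
    from workcell import sense,grab_frame
    st=sense();f=grab_frame(n);return f["img"],Cam(f,st)
E
python3 - <<'E'
from h import *
import pickle
D={}
from workcell import grab_frame
for n in ["scene","top"]:
    f=grab_frame(n);D[n]=f
pickle.dump(D,open("frames0.pkl","wb"))
t=D["top"]["img"];s=D["scene"]["img"]
crop(t,225,170,365,240,5,"pics/t_fix.png")
crop(t,140,160,265,260,6,"pics/t_rack.png")
crop(t,350,165,420,265,6,"pics/t_vise.png")
crop(s,140,170,280,295,5,"pics/s_fix.png")
crop(s,195,120,345,190,5,"pics/s_rack.png")
crop(s,80,240,190,345,5,"pics/s_vise.png")
E
```

```text
(no output)
```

View pics/t_fix.png

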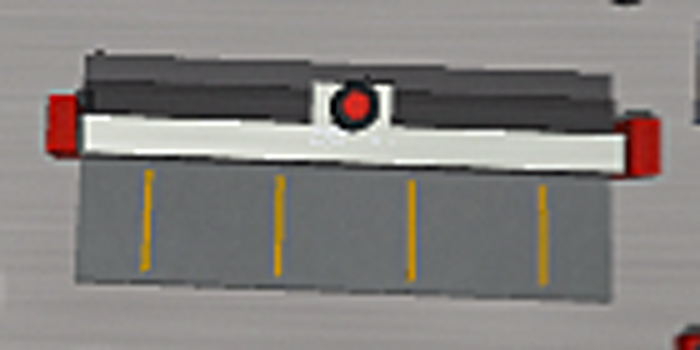

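View pics/t_rack.png

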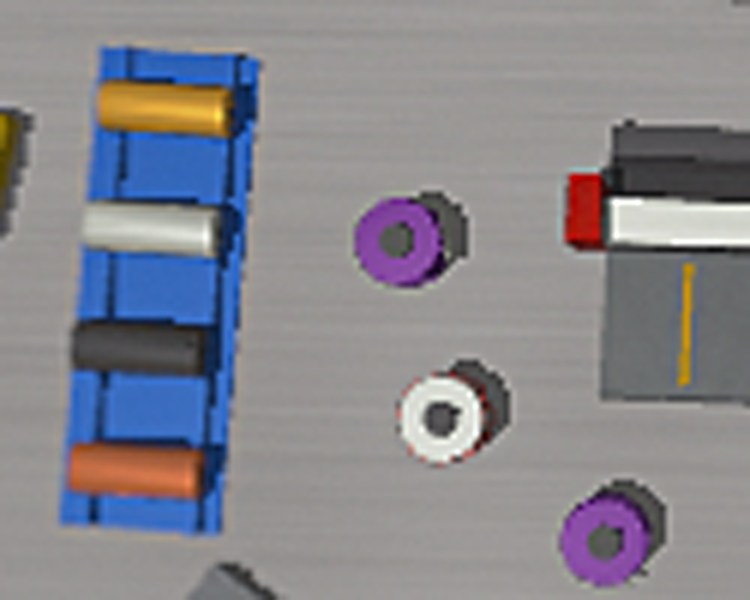

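View pics/t_vise.png

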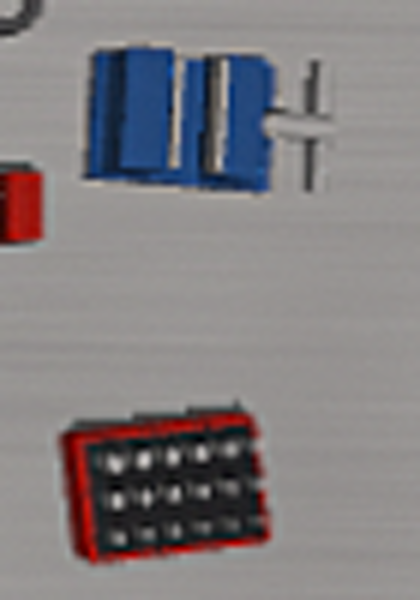

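View pics/s_fix.png

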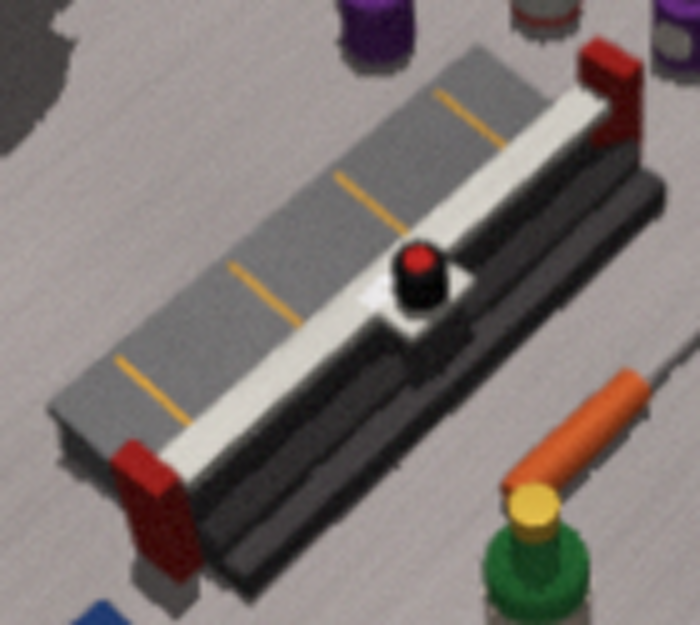

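View pics/s_rack.png

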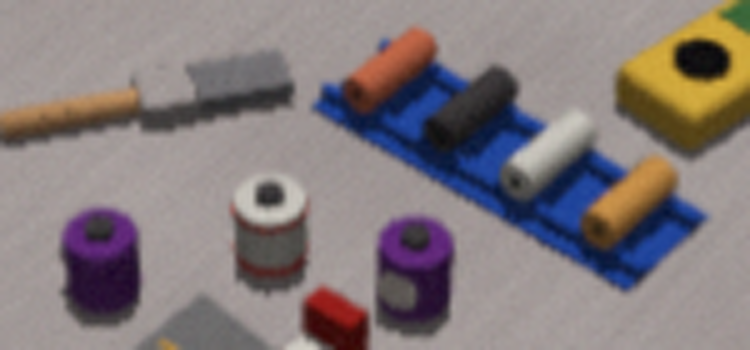

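View pics/s_vise.png

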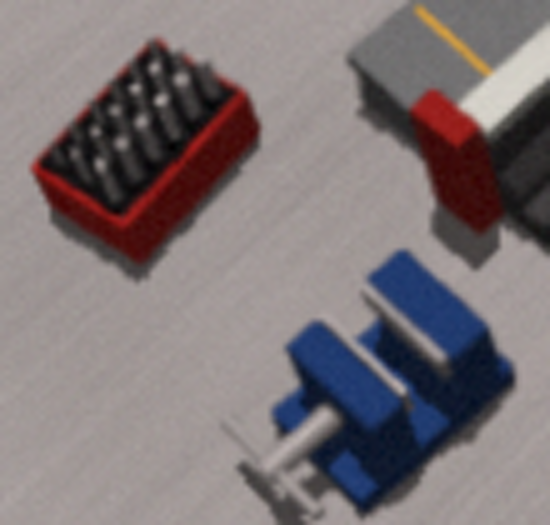

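```bash
cat > fit.py <<'E'
from h import *
import pickle
D=pickle.load(open("frames0.pkl","rb"));T=Cam(D["top"]);S=Cam(D["scene"])
def un(o,k,pts): return (np.array(pts,float)+.5)/k-.5+np.array(o)
tf=lambda *p:un((225,170),5,p); sf=lambda *p:un((140,170),5,p)
tr=lambda *p:un((140,160),6,p); sr=lambda *p:un((195,120),5,p)
tv=lambda *p:un((350,165),6,p); sv=lambda *p:un((80,240),5,p)
tc=tf((77,283),(611,302));sc=sf((477,46),(50,408))
tl=tf((145,270),(277,275),(411,281),(543,285)); sl=sf((437,93),(335,174),(230,264),(118,358))
for a,b in zip(np.r_[tc,tl],np.r_[sc,sl]): print("ramp",*[np.round(q,4) for q in tri([(T,a),(S,b)])])
def fx(p):
    c,s=np.cos(p[2]),np.sin(p[2]);M=np.array([[c,-s,0],[s,c,0],[0,0,1]])
    return M,np.array([p[0],p[1],0])
def res(p):
    M,o=fx(p);xl=p[3];zl=.0426-(xl+.092)*np.tan(np.radians(12))
    C=np.array([[-.092,.1725,.0426],[-.092,-.1725,.0426]])@M.T+o
    L=np.array([[xl,y,zl] for y in(.1275,.0425,-.0425,-.1275)])@M.T+o
    return np.r_[T.proj(C)-tc,S.proj(C)-sc,T.proj(L)-tl,S.proj(L)-sl].ravel()
r=least_squares(res,[.5,0,0,-.08]);print("fixture",np.round(r.x,4),"deg",np.degrees(r.x[2]),"res",np.round(r.fun,1))
print("knob",tri([(T,tf((356,107))[0]),(S,sf((419,258))[0])]))
M,o=fx(r.x);P=tri([(T,tf((356,107))[0]),(S,sf((419,258))[0])])[0];print("knob in fix",M.T@(P-o))
print("setter button",tri([(T,tr((442,419))[0]),(S,sr((270,190))[0])]))
ct=tr((165,108),(152,229),(139,348),(136,471));cs=sr((630,202),(548,155),(471,109),(391,70))
Q=[]
for n,a,b in zip("brass alu dark copper".split(),ct,cs):
    P,e=tri([(T,a),(S,b)]);print(n,P.round(4),np.round(e,1));Q.append(P)
Q=np.array(Q);d=Q[0]-Q[3];print("rack axis deg",np.degrees(np.arctan2(d[1],d[0])),"len",np.linalg.norm(d[:2]))
E
python3 fit.py
```

```text
ramp [0.4838 0.0915 0.033 ] [0.6108 0.6501]
ramp [ 0.4779 -0.2531  0.0312] [0.4136 0.4941]
ramp [0.4922 0.047  0.0345] [0.2261 0.2451]
ramp [ 0.4902 -0.0384  0.037 ] [0.0409 0.0456]
ramp [ 0.4885 -0.1239  0.0365] [0.1747 0.2008]
ramp [ 0.4874 -0.2087  0.0374] [0.0837 0.0989]
fixture [ 0.5756 -0.0834 -0.0154 -0.0846] deg -0.8848964887165596 res [-0.2 -1.2  0.9 -1.2 -0.4 -1.6 -0.9 -1.6  0.3 -0.4  0.5 -0.4  0.3 -0.7
  0.4 -0.6 -0.5 -1.   0.  -0.4 -0.1 -0.5 -0.1 -0.3]
knob (array([ 0.59620363, -0.08281147,  0.08495838]), [np.float64(0.20953954478932907), np.float64(0.24616417251922051)])
knob in fix [0.02054561 0.00095438 0.08495838]
setter button (array([0.47123912, 0.1743266 , 0.05258792]), [np.float64(0.240374796651632), np.float64(0.24603477317865902)])
brass [0.6365 0.3356 0.0199] [0. 0.]
alu [0.5698 0.3404 0.0192] [0. 0.]
dark [0.5045 0.3449 0.0204] [0. 0.]
copper [0.4378 0.3446 0.0193] [0.1 0.1]
rack axis deg -2.5976873856409846 len 0.19894549079273133
```

```bash
cat > go.py <<'E'
from h import *
from workcell import sense
def axes():
    s=sense();return rot(s["ee_rot"]),s["eef_pos"],s
def go(P,jaw=None):
    "print tool-axis shift to TCP target P; jaw = wanted world heading (deg) of tool y (mod 180)"
    M,p,s=axes()
    h=np.degrees(np.arctan2(M[1,1],M[0,1]));
    print("tcp",p.round(4),"jaw heading",round(h,2),"z-axis heading",round(np.degrees(np.arctan2(M[1,2],M[0,2])),2),"q6",round(s["qpos"][5],3),"open",round(s["opening"],3),"F",s["wrist_force"].round(1),"t",s["t"])
    print(" shift mm (before any spin)",(M.T@(np.array(P)-p)*1000).round(1))
    if jaw is not None:
        dh=(jaw-h+90)%180-90
        # spin about tool x (down): +spin turns heading negative
        sp=-dh if M[2,0]<0 else dh
        c=R.from_rotvec(np.radians(sp)*np.array([1,0,0])).as_matrix()
        print(" spin",round(sp,2)," shift after spin",((M@c).T@(np.array(P)-p)*1000).round(1))
E
python3 - <<'E'
from go import *
M,p,s=axes();print(M.round(3))
go([0.45,-0.09,0.30],90)
E
```

```text
[[-0.     0.232 -0.973]
 [ 0.001 -0.973 -0.232]
 [-1.    -0.001  0.   ]]
tcp [ 0.1274 -0.535   0.2309] jaw heading -76.61 z-axis heading -166.61 q6 1.571 open 1.003 F [ 0.8 -0.4  0.9] t 0.25
 shift mm (before any spin) [ -68.8 -358.2 -416.9]
 spin 13.39  shift after spin [ -68.8 -445.  -322.6]
```

Emit:
arm_command --steps '[[[-0.006,0,0,-10.7],[-0.006,0,0,-10.7],[-0.006,0,0,-10.7],[-0.006,0,0,-10.7],[-0.006,0,0,-10.7],[-0.006,0,0,-10.7],[-0.006,0,0,-10.7],[-0.006,0,0,-10.7],[-0.006,0,0,-10.7],[-0.006,0,0,-10.7],[-0.006,0,0,-10.7],[-0.006,0,0,-10.7]]]'

```text
t: 1.75
eef_pos: [0.1274, -0.535, 0.3034]
ee_rot: [0.669, 0.229, 0.669, -0.229]
wrist_force: [-0.9, 0.7, 0.5]
opening: 0.999
```

Emit:
arm_command --steps '[[[0,0,0,-10.2],[0,0,0,-10],[0,0,0,-10],[0,0,0,-8],[0,0,0,0]]]'

```text
t: 2.38
eef_pos: [0.1274, -0.535, 0.3032]
ee_rot: [0.707, 0.0, 0.707, -0.0]
wrist_force: [-0.4, -0.0, 1.0]
opening: 1.001
```

```bash
python3 - <<'E'
from go import *
go([0.42,-0.09,0.30],90)
E
```

```text
tcp [ 0.1274 -0.535   0.3032] jaw heading 89.94 z-axis heading -0.06 q6 -1.336 open 1.001 F [-0.4 -0.   1. ] t 2.375
 shift mm (before any spin) [  3.3 445.3 292.1]
 spin -0.06  shift after spin [  3.3 445.  292.6]
```

Emit:
arm_command --steps '[[[0,0.044,0.029,0],[0,0.044,0.029,0],[0,0.044,0.029,0],[0,0.044,0.029,0],[0,0.044,0.029,0],[0,0.044,0.029,0],[0,0.044,0.029,0],[0,0.044,0.029,0],[0,0.044,0.029,0],[0,0.044,0.029,0],[0,0,0,0],[0,0,0,0]]]'

```text
t: 3.88
eef_pos: [0.4173, -0.0951, 0.3033]
ee_rot: [0.707, 0.0, 0.707, -0.001]
wrist_force: [-0.1, -0.8, 0.6]
opening: 1.002
```

```bash
python3 - <<'E'
from go import *
import pickle
go([0.42,-0.09,0.30],90)
st=sense()
from workcell import grab_frame
f=grab_frame("wrist");pickle.dump((f,st),open("w1.pkl","wb"))
crop(f["img"],0,0,512,384,1.5,"pics/w1.png")
E
```

```text
tcp [ 0.4173 -0.0951  0.3033] jaw heading 89.93 z-axis heading -0.07 q6 -0.223 open 1.002 F [-0.1 -0.8  0.6] t 3.875
 shift mm (before any spin) [3.3 5.1 2.7]
 spin -0.07  shift after spin [3.3 5.1 2.7]
```

View pics/w1.png

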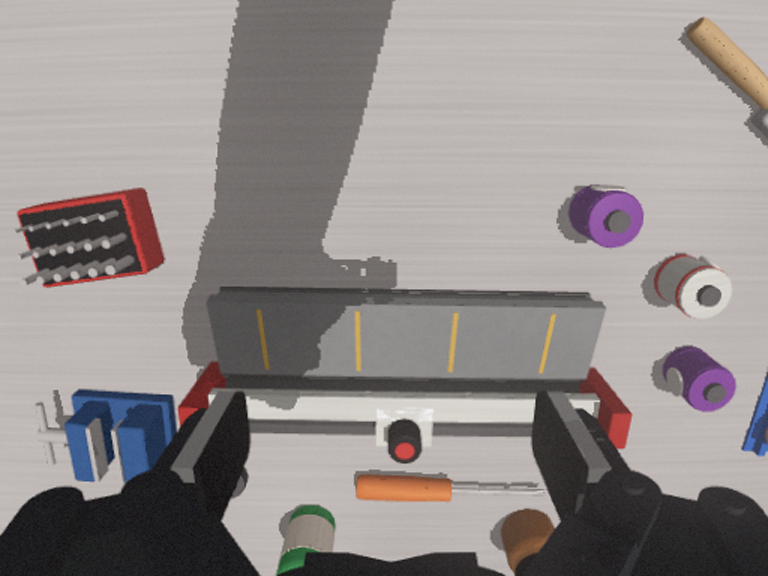

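```bash
python3 - <<'E'
from h import *
import pickle
f,st=pickle.load(open("w1.pkl","rb"));i=f["img"]
crop(i,130,185,280,305,5,"pics/w1_l.png")
crop(i,270,185,420,305,5,"pics/w1_r.png")
crop(i,0,115,130,335,3,"pics/w1_v.png")
crop(i,370,110,512,290,4,"pics/w1_s.png")
E
```

```text
(no output)
```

View pics/w1_l.png

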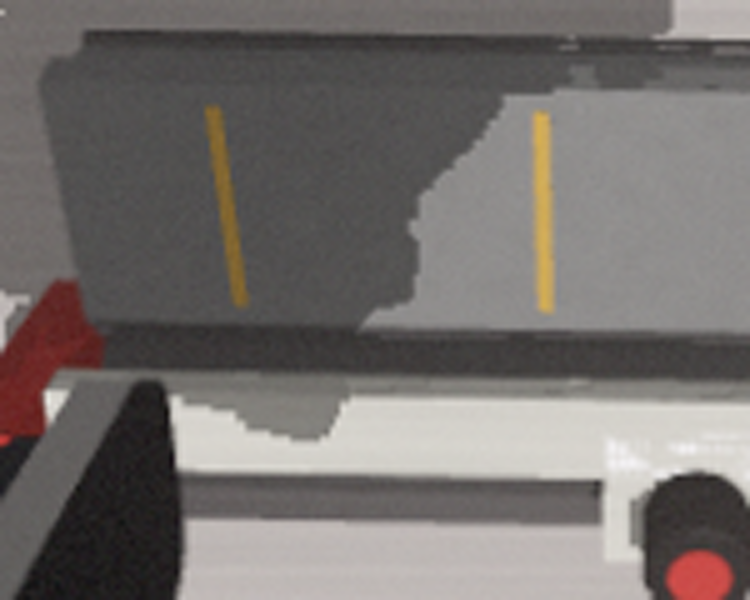

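View pics/w1_r.png

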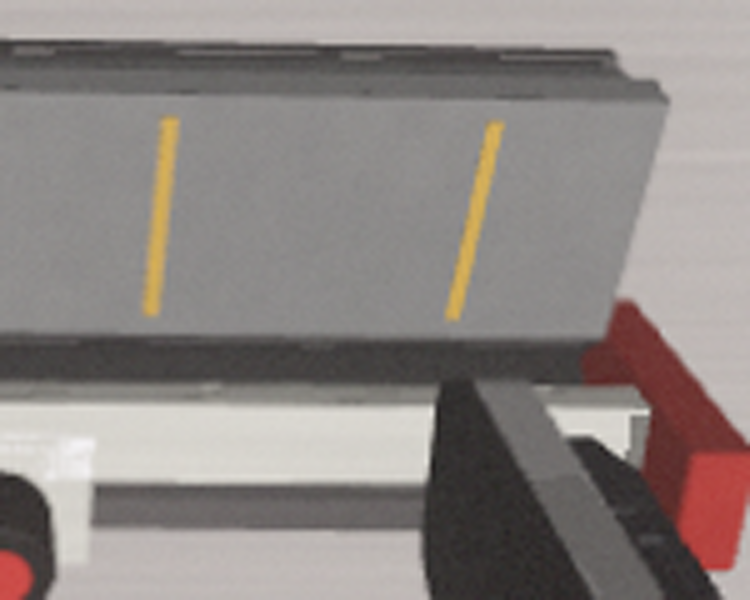

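View pics/w1_v.png

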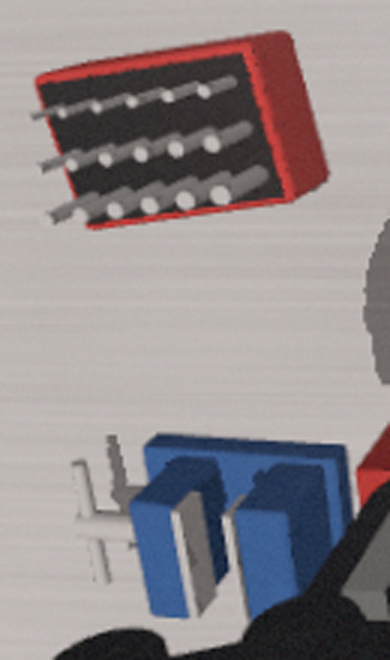

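View pics/w1_s.png

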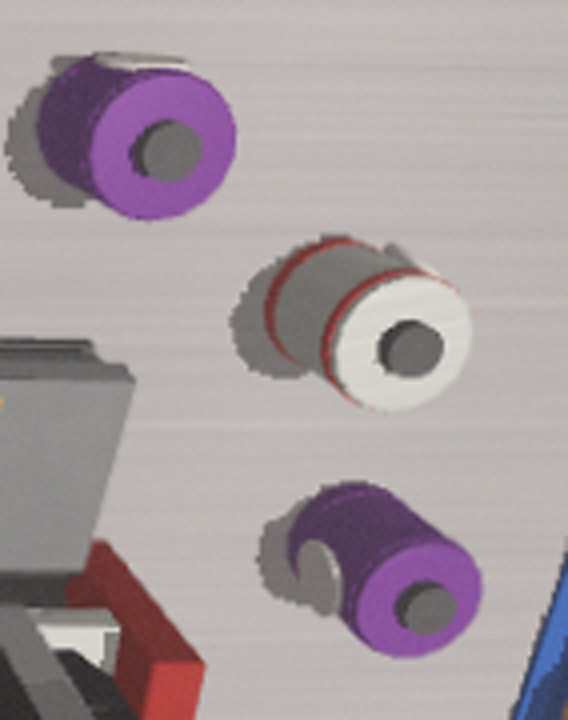

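```bash
cat > fit2.py <<'E'
exec(open("fit.py").read().split("for a,b in zip(np.r_[tc")[0])
f,st=pickle.load(open("w1.pkl","rb"));W=Cam(f,st);print("wrist eye",W.c.round(3))
wl=lambda *p:un((130,185),5,p);wr=lambda *p:un((270,185),5,p);wv=lambda *p:un((0,115),3,p);ws=lambda *p:un((370,110),4,p)
# stations 1..4 (y + to -): in wrist right->left
wU=np.r_[wr((494,123),(170,119)),wl((541,113),(213,106))]
wL=np.r_[wr((453,319),(151,315)),wl((546,312),(240,305))]
tU=tf((145,270),(277,275),(411,281),(543,285));tL=tf((150,170),(281,176),(412,181),(542,186))
sU=sl
def fx(p):
    c,s=np.cos(p[2]),np.sin(p[2]);M=np.array([[c,-s,0],[s,c,0],[0,0,1]])
    return M,np.array([p[0],p[1],0])
ys=(.1275,.0425,-.0425,-.1275)
z=lambda x:.0426-(x+.092)*np.tan(np.radians(12))
def model(p):
    M,o=fx(p)
    return [np.array([[x,y,z(x)] for y in ys])@M.T+o for x in(p[3],p[4])]
def fit(use):
    def res(p):
        U,L=model(p);r=[]
        if "W" in use:r+=[W.proj(U)-wU,W.proj(L)-wL]
        if "T" in use:r+=[T.proj(U)-tU,T.proj(L)-tL]
        if "S" in use:r+=[S.proj(U)-sU]
        return np.concatenate(r).ravel()
    r=least_squares(res,[.58,-.08,0,-.085,-.03])
    print(use,r.x.round(4),"deg",round(np.degrees(r.x[2]),2),"rms",np.sqrt(np.mean(r.fun**2)).round(2));return r.x
if __name__=="__main__":
    for a,b,c in zip(tU,sU,wU):print(tri([(T,a),(S,b),(W,c)])[0].round(4),tri([(T,a),(W,c)])[0].round(4))
    for u in("W","T","TW","TWS"):P=fit(u)
    tk,sk,wk=tf((356,107))[0],sf((419,258))[0],wl((699,576))[0]
    for o in([(T,tk),(S,sk),(W,wk)],[(T,tk),(W,wk)]):
        k,e=tri(o);M,oo=fx(P);print("knob",k.round(4),np.round(e,1),"fix",(M.T@(k-oo)).round(4))
    a,b,c=tr((442,419))[0],sr((270,190))[0],ws((413,348))[0]
    print("setter btn",tri([(T,a),(S,b),(W,c)]),tri([(T,a),(W,c)])[0])
    for zz in(.056,):print(T.atz(a,zz),S.atz(b,zz),W.atz(c,zz))
    dW=wv((37,80),(250,45),(290,200),(88,228));dT=tv((97,560),(270,540),(258,413),(75,435))
    dW=[W.atz(q,.04)for q in dW];dT=[T.atz(q,.04)for q in dT]
    print("drill W",np.round(dW,3).tolist(),np.mean(dW,0).round(4));print("drill T",np.round(dT,3).tolist(),np.mean(dT,0).round(4))
    for zz in(.0,.01,.02):
        v=[W.atz(q,zz)for q in wv((147,437),(348,447))];d=v[1]-v[0]
        t_=[T.atz(q,zz)for q in tv((270,190),(83,178))];print(zz,"vise edge W",np.round(v,4).tolist(),"T",np.round(t_,4).tolist())
E
python3 fit2.py
```

```text
wrist eye [ 0.333 -0.095  0.444]
[0.4935 0.0463 0.0371] [0.4924 0.0456 0.0421]
[ 0.4914 -0.0389  0.0394] [ 0.4907 -0.0387  0.0437]
[ 0.4898 -0.1241  0.0389] [ 0.4883 -0.1232  0.0463]
[ 0.4883 -0.2088  0.039 ] [ 0.4874 -0.2076  0.0438]
W [ 0.5694 -0.0827 -0.0184 -0.0777 -0.0132] deg -1.05 rms 0.16
T [ 0.5664 -0.0828 -0.0201 -0.0771 -0.0128] deg -1.15 rms 0.08
TW [ 0.5769 -0.0829 -0.0187 -0.0861 -0.022 ] deg -1.07 rms 0.31
TWS [ 0.5713 -0.0829 -0.0187 -0.0801 -0.0159] deg -1.07 rms 0.36
knob [ 0.5971 -0.0833  0.0873] [0.5 0.3 0.8] fix [0.0257 0.0001 0.0873]
knob [ 0.5954 -0.0831  0.0911] [0.1 0.3] fix [0.024  0.0002 0.0911]
setter btn (array([0.47160699, 0.17396867, 0.05307528]), [np.float64(0.29501756244818), np.float64(0.22986500680850658), np.float64(0.3926052404278165)]) [0.47118133 0.17330583 0.05411136]
[0.47078098 0.17338802 0.056     ] [0.47410954 0.17210582 0.056     ] [0.47094479 0.1716713  0.056     ]
drill W [[0.403, -0.404, 0.04], [0.39, -0.31, 0.04], [0.456, -0.303, 0.04], [0.468, -0.396, 0.04]] [ 0.4292 -0.3532  0.04  ]
drill T [[0.389, -0.314, 0.04], [0.401, -0.407, 0.04], [0.469, -0.4, 0.04], [0.455, -0.302, 0.04]] [ 0.4288 -0.3555  0.04  ]
0.0 vise edge W [[0.5945, -0.4208, 0.0], [0.5988, -0.3154, 0.0]] T [[0.591, -0.4204, 0.0], [0.5957, -0.3157, 0.0]]
0.01 vise edge W [[0.5886, -0.4135, 0.01], [0.5929, -0.3104, 0.01]] T [[0.5904, -0.417, 0.01], [0.595, -0.3131, 0.01]]
0.02 vise edge W [[0.5827, -0.4061, 0.02], [0.5869, -0.3055, 0.02]] T [[0.5897, -0.4136, 0.02], [0.5943, -0.3106, 0.02]]
```

Emit:
arm_command --steps '[[[0,0.002,0.029,0],[0,0.002,0.029,0],[0.02,0.002,0.03,0],[0.03,0.002,0.03,0],[0.03,0.002,0.03,0],[0.03,0.002,0.03,0],[0.03,0,0,0],[0,0,0,0],[0,0,0,0]]]' --grip -0.3

```text
t: 5.05
eef_pos: [0.5954, -0.0841, 0.165]
ee_rot: [0.708, 0.001, 0.707, -0.001]
wrist_force: [-0.5, 0.3, 0.6]
opening: 0.648
```

```bash
python3 - <<'E'
from go import *
import pickle
go([0.5955,-0.083,0.067],90)
st=sense()
from workcell import grab_frame
f=grab_frame("wrist");pickle.dump((f,st),open("w2.pkl","wb"))
crop(f["img"],0,0,512,384,1.5,"pics/w2.png")
E
```

```text
tcp [ 0.5954 -0.0841  0.165 ] jaw heading 89.88 z-axis heading -0.12 q6 -0.138 open 0.648 F [-0.5  0.3  0.6] t 5.05
 shift mm (before any spin) [98.   1.2 -0. ]
 spin -0.12  shift after spin [98.   1.2 -0. ]
```

View pics/w2.png

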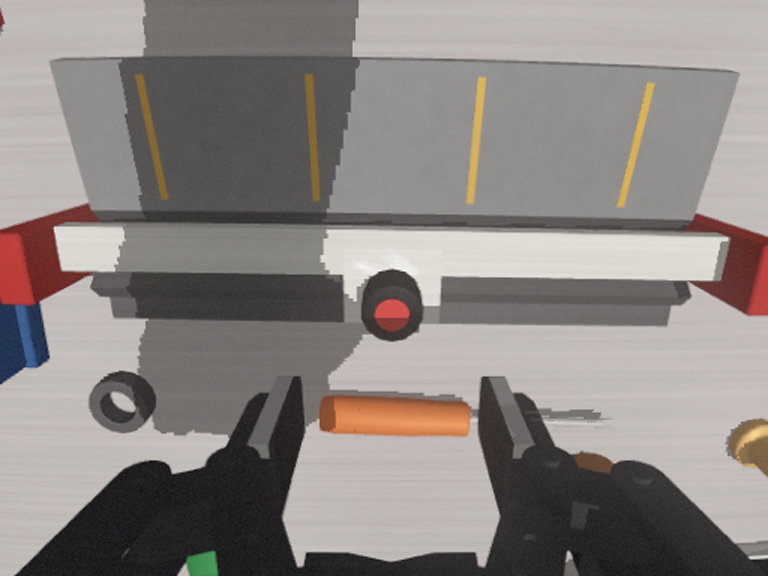

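```bash
python3 - <<'E'
from h import *
import pickle
f,st=pickle.load(open("w2.pkl","rb"));i=f["img"]
crop(i,25,30,225,230,3.5,"pics/w2_l.png")
crop(i,220,30,500,230,2.8,"pics/w2_r.png")
E
```

```text
(no output)
```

View pics/w2_l.png

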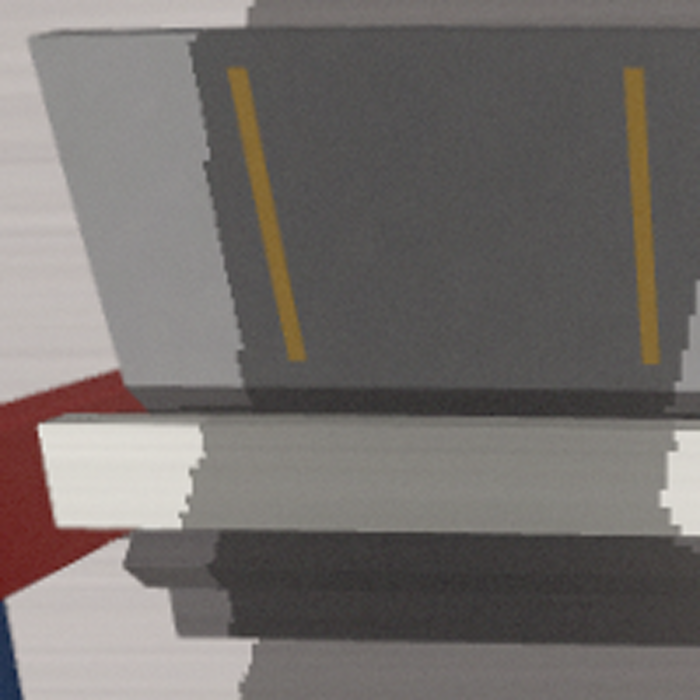

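View pics/w2_r.png

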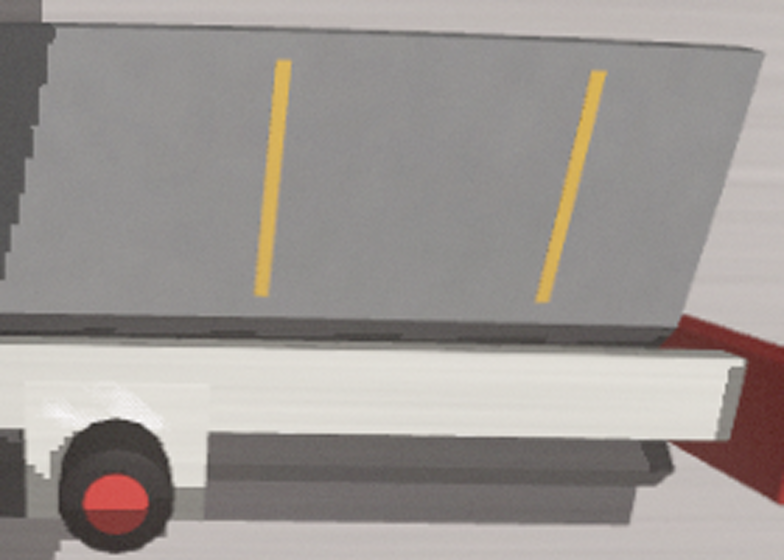

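```bash
cat > fit3.py <<'E'
from fit2 import *
f2,st2=pickle.load(open("w2.pkl","rb"));V=Cam(f2,st2)
a=lambda *p:un((25,30),3.5,p);b=lambda *p:un((220,30),2.8,p)
vU=np.r_[b((599,70),(285,59)),a((634,67),(237,67))]
vL=np.r_[b((542,302),(262,296)),a((652,363),(296,360))]
vC=np.r_[b((764,50)),a((30,37))]
def res(p):
    U,L=model(p);M,o=fx(p);C=np.array([[-.092,.1725,.0426],[-.092,-.1725,.0426]])@M.T+o
    return np.concatenate([W.proj(U)-wU,W.proj(L)-wL,V.proj(U)-vU,V.proj(L)-vL,V.proj(C)-vC]).ravel()
r=least_squares(res,[.58,-.08,0,-.085,-.03]);print(r.x.round(4),np.degrees(r.x[2]),np.round(r.fun.reshape(-1,2),1).tolist())
M,o=fx(r.x)
for u,v,w in zip(tU,vU,wU):print(tri([(V,v),(W,w)])[0].round(4))
kv=b((116,503))[0];k,e=tri([(W,wl((699,576))[0]),(V,kv)]);print("knob",k,e,"fix",M.T@(k-o), V.atz(kv,.089))
E
python3 fit3.py
```

```text
wrist eye [ 0.333 -0.095  0.444]
[ 0.5766 -0.0829 -0.0169 -0.0853 -0.021 ] -0.9689998914119828 [[0.6, 0.1], [0.1, -0.0], [-0.2, 0.2], [-0.5, 0.6], [0.1, 0.1], [-0.1, 0.2], [-0.3, -0.0], [-0.2, 0.3], [1.3, 0.1], [0.2, 0.1], [-0.3, 0.0], [-1.1, 0.1], [1.0, -0.1], [0.1, -0.2], [-0.4, 0.2], [-0.3, 0.1], [2.4, 0.6], [-2.6, -0.2]]
[0.4934 0.0452 0.0409]
[ 0.492  -0.0391  0.0413]
[ 0.4905 -0.1238  0.0406]
[ 0.489  -0.2087  0.0397]
knob [ 0.59828184 -0.08342284  0.08729021] [np.float64(0.046806752462949616), np.float64(0.08497023104526868)] fix [ 0.0216997  -0.00016376  0.08729021] [ 0.59760537 -0.08348702  0.089     ]
```

Emit:
arm_command --steps '[[[0.02,0.001,0.003,0],[0.025,0,0,0],[0.025,0,0,0],[0.02,0,0,0],[0.008,0,0,0],[0,0,0,0],[0,0,0,0]]]'

```text
t: 5.98
eef_pos: [0.5991, -0.0822, 0.0667]
ee_rot: [0.708, -0.0, 0.706, -0.0]
wrist_force: [-0.2, -0.2, 1.6]
opening: 0.654
```

Emit:
arm_command --steps '[[[0,0,0,0],[0,0,0,0],[0,0,0,0],[0,0,0,0],[0,0,0,0],[0,0,0,0]]]' --grip 1 --force 60

```text
t: 6.72
eef_pos: [0.5989, -0.0836, 0.0661]
ee_rot: [0.708, -0.001, 0.707, -0.001]
wrist_force: [-0.3, -7.0, 2.0]
opening: 0.328
```

Emit:
arm_command --steps '[[[-0.002,0,0,0],[-0.002,0,0,0],[-0.002,0,0,0],[-0.002,0,0,0],[-0.002,0,0,0],[-0.002,0,0,0],[-0.001,0,0,0],[0,0,0,0]]]'

```text
t: 7.72
eef_pos: [0.5988, -0.0835, 0.0777]
ee_rot: [0.707, -0.0, 0.707, -0.001]
wrist_force: [4.5, -8.6, -8.0]
opening: 0.33
```

Emit:
arm_command --steps '[[[-0.001,0,0,0],[-0.001,0,0,0],[-0.001,0,0,0],[-0.001,0,0,0],[0,0,0,0],[0,0,0,0]]]'

```text
t: 8.48
eef_pos: [0.5988, -0.0835, 0.0816]
ee_rot: [0.707, -0.0, 0.707, -0.001]
wrist_force: [4.2, -8.6, -8.4]
opening: 0.331
```

Emit:
arm_command --steps '[[[-0.001,0,0,0],[-0.001,0,0,0],[0,0,0,0],[0,0,0,0]]]'

```text
t: 8.98
eef_pos: [0.5987, -0.0835, 0.0818]
ee_rot: [0.707, -0.0, 0.708, -0.001]
wrist_force: [10.1, -7.9, -19.5]
opening: 0.325
```

Emit:
arm_command --steps '[[[-0.001,0,0,0],[-0.001,0,0,0],[0,0,0,0],[0,0,0,0]]]'

```text
t: 9.48
eef_pos: [0.5987, -0.0835, 0.0819]
ee_rot: [0.706, -0.0, 0.708, -0.001]
wrist_force: [14.8, -8.8, -32.5]
opening: 0.331
```

Emit:
arm_command --steps '[[[0.002,0,0,0],[0.001,0,0,0],[0,0,0,0],[0,0,0,0]]]'

```text
t: 9.98
eef_pos: [0.5988, -0.0836, 0.0817]
ee_rot: [0.707, -0.0, 0.707, -0.001]
wrist_force: [5.8, -9.5, -13.2]
opening: 0.331
```

Emit:
arm_command --steps '[[[0,0,0,0],[0,0,0,0],[0,0,0,0],[0,0,0,0],[0,0,0,0],[0,0,0,0]]]' --grip -0.3

```text
t: 10.72
eef_pos: [0.5985, -0.082, 0.0833]
ee_rot: [0.707, 0.0, 0.707, -0.0]
wrist_force: [0.4, -0.0, -0.5]
opening: 0.65
```

Emit:
arm_command --steps '[[[-0.02,0,0,0],[-0.04,0,0,0],[-0.04,0,0,0],[-0.04,0,0,0],[-0.01,0,0,0],[0,0,0,0],[0,0,0,0]]]'

```text
t: 11.6
eef_pos: [0.5981, -0.082, 0.2316]
ee_rot: [0.706, 0.0, 0.708, 0.0]
wrist_force: [0.3, -0.2, -1.1]
opening: 0.651
```

```bash
python3 - <<'E'
from go import *
import pickle
go([0.52,0.34,0.25],90)
st=sense()
from workcell import grab_frame
f=grab_frame("wrist");pickle.dump((f,st),open("w3.pkl","wb"))
crop(f["img"],0,0,512,384,1.5,"pics/w3.png")
E
```

```text
tcp [ 0.5981 -0.082   0.2316] jaw heading 89.99 z-axis heading -0.01 q6 -0.136 open 0.651 F [ 0.3 -0.2 -1.1] t 11.6
 shift mm (before any spin) [-18.1 422.  -78.2]
 spin -0.01  shift after spin [-18.1 422.  -78.1]
```

View pics/w3.png

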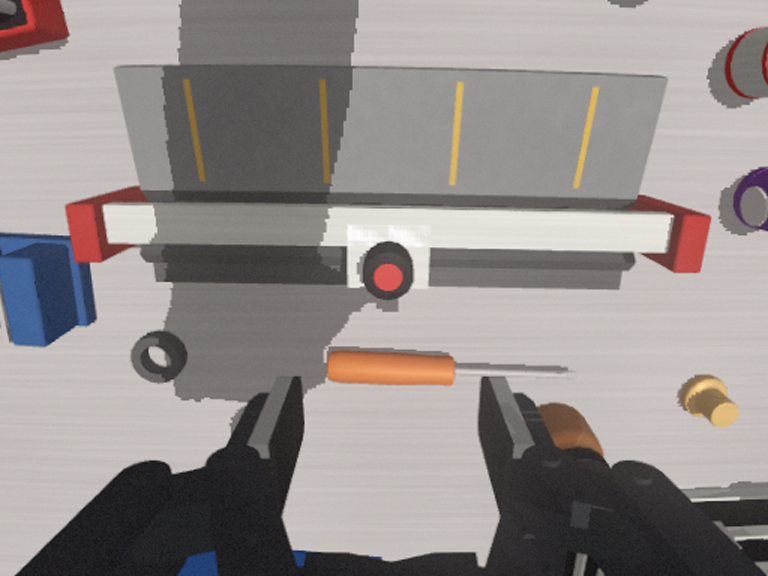

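Emit:
arm_command --steps '[[[-0.002,0.042,-0.012,0],[-0.002,0.042,-0.012,0],[-0.002,0.042,-0.012,0],[-0.002,0.042,-0.012,0],[-0.002,0.042,-0.012,0],[-0.002,0.042,-0.012,0],[-0.002,0.042,-0.012,0],[-0.002,0.042,-0.012,0],[-0.002,0.042,-0.012,0],[-0.002,0.042,-0.012,0],[0,0,0,0],[0,0,0,0]]]' --grip -1

```text
t: 13.15
eef_pos: [0.4783, 0.3376, 0.2524]
ee_rot: [0.707, -0.001, 0.707, -0.0]
wrist_force: [0.7, -0.3, -0.6]
opening: 1.001
```

```bash
cat > wshot.py <<'E'
import sys,pickle
from go import *
from workcell import grab_frame
n=sys.argv[1]
go([0.52,0.34,0.25],90)
st=sense();f=grab_frame("wrist");pickle.dump((f,st),open(n+".pkl","wb"))
crop(f["img"],0,0,512,384,1.5,f"pics/{n}.png")
E
python3 wshot.py w4; python3 - <<'E'
from fit3 import *
f,st=pickle.load(open("w3.pkl","rb"));X=Cam(f,st)
for z_ in(.0998,.1018,.1038): print(X.proj(M@np.array([.022,0,z_])+o)*1.5+.25)
E
```

```text
tcp [0.4783 0.3376 0.2524] jaw heading 90.02 z-axis heading 0.02 q6 0.614 open 1.001 F [ 0.7 -0.3 -0.6] t 13.15
 shift mm (before any spin) [ 2.3  2.4 41.7]
 spin 0.02  shift after spin [ 2.3  2.4 41.7]
wrist eye [ 0.333 -0.095  0.444]
[ 0.5766 -0.0829 -0.0169 -0.0853 -0.021 ] -0.9689998914119828 [[0.6, 0.1], [0.1, -0.0], [-0.2, 0.2], [-0.5, 0.6], [0.1, 0.1], [-0.1, 0.2], [-0.3, -0.0], [-0.2, 0.3], [1.3, 0.1], [0.2, 0.1], [-0.3, 0.0], [-1.1, 0.1], [1.0, -0.1], [0.1, -0.2], [-0.4, 0.2], [-0.3, 0.1], [2.4, 0.6], [-2.6, -0.2]]
[0.4934 0.0452 0.0409]
[ 0.492  -0.0391  0.0413]
[ 0.4905 -0.1238  0.0406]
[ 0.489  -0.2087  0.0397]
knob [ 0.59828184 -0.08342284  0.08729021] [np.float64(0.046806752462949616), np.float64(0.08497023104526868)] fix [ 0.0216997  -0.00016376  0.08729021] [ 0.59760537 -0.08348702  0.089     ]
[[388.14072313 275.57596276]]
[[388.12883756 276.62681504]]
[[388.11679324 277.69181551]]
```

View pics/w4.png

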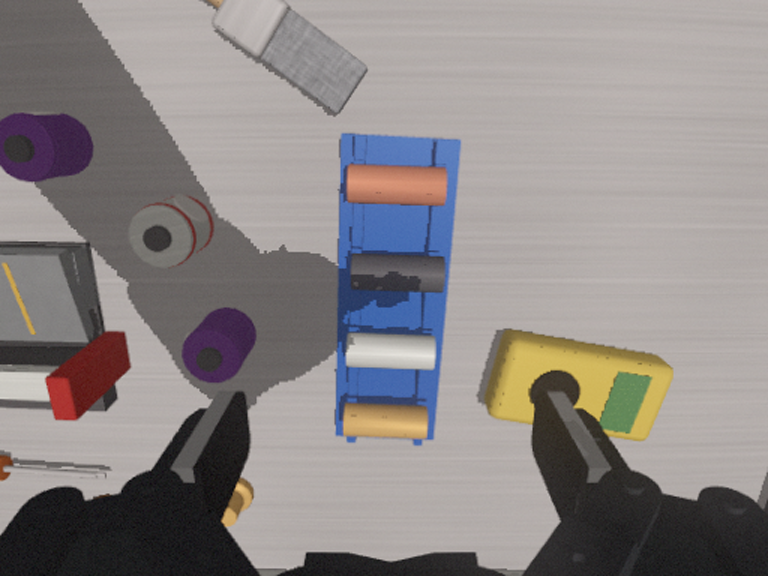

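Emit:
arm_command --steps '[[[0.03,0.001,-0.011,0],[0.03,0.001,-0.01,0],[0.03,0.001,-0.01,0],[0.03,0.001,-0.01,0],[0,0,0,0],[0,0,0,0]]]'

```text
t: 13.95
eef_pos: [0.4384, 0.3416, 0.1347]
ee_rot: [0.708, 0.001, 0.707, -0.0]
wrist_force: [0.4, 0.2, 0.1]
opening: 1.002
```

```bash
python3 wshot.py w5; python3 - <<'E'
from h import *
import pickle
f,st=pickle.load(open("w4.pkl","rb"))
crop(f["img"],215,80,315,300,3.5,"pics/w4c.png")
E
```

```text
tcp [0.4384 0.3416 0.1347] jaw heading 89.94 z-axis heading -0.06 q6 0.663 open 1.002 F [0.4 0.2 0.1] t 13.95
 shift mm (before any spin) [-115.2   -1.4   81.8]
 spin -0.06  shift after spin [-115.2   -1.5   81.8]
```

View pics/w5.png

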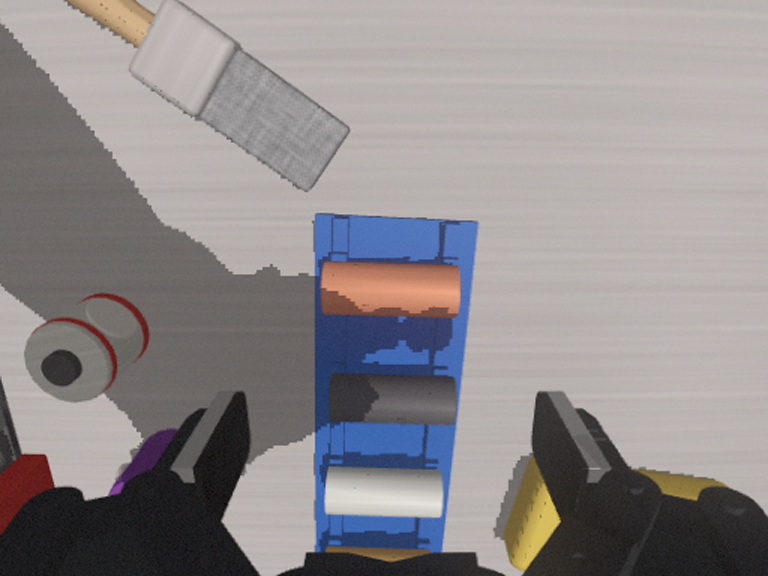

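View pics/w4c.png

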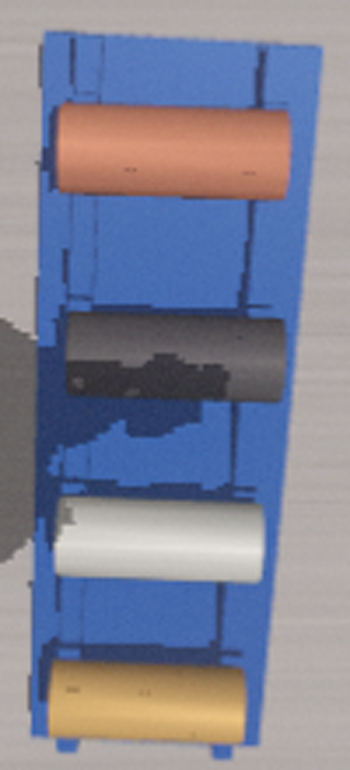

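```bash
cat > cyl.py <<'E'
from h import *
import pickle
def L(n): 
    f,st=pickle.load(open(n+".pkl","rb"));return Cam(f,st)
def pts(p,yaw):
    th=np.linspace(0,2*np.pi,72);d=np.array([np.sin(-yaw),np.cos(yaw),0]);e=np.array([np.cos(yaw),np.sin(yaw),0])
    ring=.014*(np.cos(th)[:,None]*e+np.sin(th)[:,None]*np.array([0,0,1]))
    return np.r_[p+ring+.035*d,p+ring-.035*d]
def bb(c,P):
    q=c.proj(P);return np.r_[q.min(0),q.max(0)]
E
python3 - <<'E'
from cyl import *
A=L("w4");B=L("w5")
def u4(b): b=np.array(b,float);return (b+.5)/3.5-.5+np.array([215,80,215,80])
def u5(b): return (np.array(b,float)+.5)/1.5-.5
obs={"copper":(u4([55,103,290,198]),u5([321,262,460,317])),"dark":(u4([66,312,285,402]),u5([330,374,457,424])),"alu":(u4([55,498,264,582]),u5([325,468,442,517])),"brass":(u4([49,661,246,742]),None)}
names=list(obs)
def res(v):
    r=[]
    for i,n in enumerate(names):
        P=pts(v[3*i:3*i+3],v[-1]);r.append(bb(A,P)-obs[n][0])
        if obs[n][1] is not None:r.append(bb(B,P)-obs[n][1])
        else: r.append([(v[3*i+2]-.026)*1000])
    return np.concatenate(r)
v0=np.r_[.438,.344,.026,.5045,.343,.026,.57,.34,.026,.636,.335,.026,-.04]
r=least_squares(res,v0,x_scale=.01)
for i,n in enumerate(names):print(n,r.x[3*i:3*i+3].round(4))
print("yaw",np.degrees(r.x[-1]),"rms",np.sqrt(np.mean(r.fun**2)),r.fun.round(1))
d=r.x[9:12]-r.x[:3];print("rack heading",np.degrees(np.arctan2(d[1],d[0])),np.linalg.norm(d))
E
```

```text
copper [0.4402 0.3416 0.0239]
dark [0.5076 0.3431 0.0218]
alu [0.5732 0.3375 0.0236]
brass [0.6366 0.3335 0.0259]
yaw -0.7716239396783853 rms 0.30930594169199205 [ 0.2  0.3  0.2  0.4 -0.6 -0.2  0.3 -0.3  0.2  0.5  0.6 -0.  -0.5 -0.4
 -0.1  0.1 -0.1  0.2 -0.   0.2 -0.3 -0.1  0.5 -0.2 -0.3 -0.1  0.3  0.1
 -0.1]
rack heading -2.361402070893307 0.19653489805026117
```

```bash
python3 - <<'E'
from h import *
import pickle
for n,pp,h in(("w5",[(245,393),(537,393)],.0425),("w2",[(300,378),(483,378)],.0275),("w0",[],0)):
    if not pp:continue
    f,st=pickle.load(open(n+".pkl","rb"));T=f["hand_eye"]
    for px in pp:
        u=cv2.undistortPoints(np.array([[np.array(px)/1.5-.17]]),f["K"],f["dist_coeffs"])[0,0]
        v=T[:3,:3]@F@np.array([u[0],u[1],1]);c=T[:3,3]
        s=(np.sign(v[1])*h-c[1])/v[1];print(n,(c+v*s).round(4))
E
```

```text
w5 [-0.0122 -0.0425 -0.0082]
w5 [-0.0128  0.0425 -0.0085]
w2 [-0.0051 -0.0275 -0.0093]
w2 [-0.0076  0.0275 -0.0106]
```

Emit:
arm_command --steps '[[[0.03,0,0.002,2.3],[0.03,0,0,0],[0.03,0,0,0],[0.02,0,0,0],[0.012,0,0,0],[0.006,0,0,0],[0,0,0,0],[0,0,0,0]]]'

```text
t: 15.0
eef_pos: [0.44, 0.3423, 0.0062]
ee_rot: [0.707, 0.015, 0.707, -0.014]
wrist_force: [0.3, -0.9, 0.3]
opening: 0.998
```

```bash
python3 wshot.py w6
```

```text
tcp [0.44   0.3423 0.0062] jaw heading 87.69 z-axis heading -2.31 q6 0.701 open 0.998 F [ 0.3 -0.9  0.3] t 15.0
 shift mm (before any spin) [-243.7    1.2   80.3]
 spin -2.31  shift after spin [-243.7   -2.1   80.3]
```

View pics/w6.png

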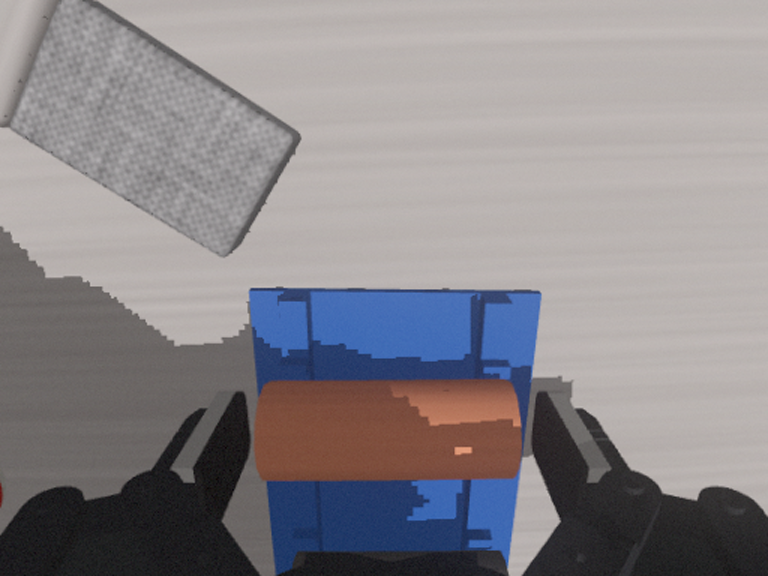

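Emit:
arm_command --steps '[[[0,0,0,0],[0,0,0,0],[0,0,0,0],[0,0,0,0],[0,0,0,0]]]' --grip 1 --force 40

```text
t: 15.68
eef_pos: [0.4399, 0.3423, 0.0061]
ee_rot: [0.707, 0.015, 0.707, -0.014]
wrist_force: [0.6, 0.7, 6.6]
opening: 0.813
```

Emit:
arm_command --steps '[[[-0.01,0,0,0],[-0.03,0,0,0],[-0.04,0,0,0],[-0.03,0,0,-1.4],[0,0,0,0]]]'

```text
t: 16.3
eef_pos: [0.4403, 0.3425, 0.1173]
ee_rot: [0.708, 0.006, 0.706, -0.005]
wrist_force: [-0.3, -0.1, -4.6]
opening: 0.814
```

```bash
cat > st.py <<'E'
from go import *
import sys
o=np.array([.5766,-.0829,0]);a=-.0169
Mf=np.array([[np.cos(a),-np.sin(a),0],[np.sin(a),np.cos(a),0],[0,0,1]])
k=int(sys.argv[1]);x=float(sys.argv[2]);z=float(sys.argv[3])
P=Mf@np.array([x,[.1275,.0425,-.0425,-.1275][k-1],z])+o
print("target",P.round(4));go(P,np.degrees(a)+90)
E
python3 st.py 1 -0.062 0.0335; python3 wshot.py w7
```

```text
target [0.5168 0.0456 0.0335]
tcp [0.4403 0.3425 0.1173] jaw heading 89.08 z-axis heading -0.92 q6 0.677 open 0.814 F [-0.3 -0.1 -4.6] t 16.3
 shift mm (before any spin) [  83.4 -295.8   81. ]
 spin 0.05  shift after spin [  83.4 -295.7   81.3]
tcp [0.4403 0.3425 0.1173] jaw heading 89.08 z-axis heading -0.92 q6 0.677 open 0.814 F [-0.3 -0.1 -4.6] t 16.3
 shift mm (before any spin) [-132.5   -1.    80.1]
 spin -0.92  shift after spin [-132.5   -2.2   80.1]
```

View pics/w7.png

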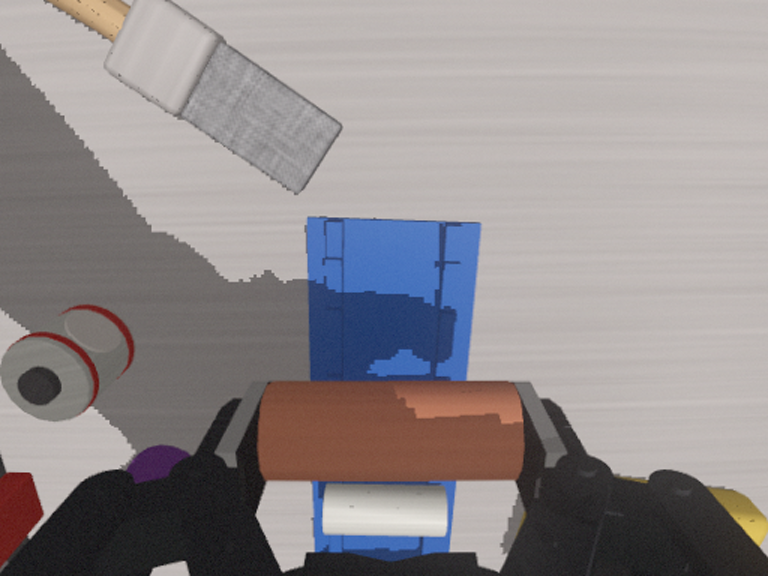

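Emit:
arm_command --steps '[[[0,-0.03,0.008,0],[0,-0.045,0.012,0],[0,-0.05,0.014,0],[0,-0.05,0.014,0],[0,-0.05,0.014,0],[0,-0.045,0.012,0],[0,-0.026,0.007,0],[0.03,0,0,0],[0.03,0,0,0],[0,0,0,0],[0,0,0,0]]]'

```text
t: 17.73
eef_pos: [0.5156, 0.0448, 0.0553]
ee_rot: [0.707, 0.006, 0.707, -0.006]
wrist_force: [-0.5, 0.1, -3.3]
opening: 0.81
```

```bash
python3 st.py 1 -0.062 0.0335; python3 wshot.py w8
```

```text
target [0.5168 0.0456 0.0335]
tcp [0.5156 0.0448 0.0553] jaw heading 89.09 z-axis heading -0.91 q6 0.102 open 0.81 F [-0.5  0.1 -3.3] t 17.725
 shift mm (before any spin) [21.8  0.9  1.2]
 spin 0.06  shift after spin [21.8  0.9  1.2]
tcp [0.5156 0.0448 0.0553] jaw heading 89.09 z-axis heading -0.91 q6 0.102 open 0.81 F [-0.5  0.1 -3.3] t 17.725
 shift mm (before any spin) [-194.7  295.2   -0.4]
 spin -0.91  shift after spin [-194.7  295.2    4.3]
```

View pics/w8.png

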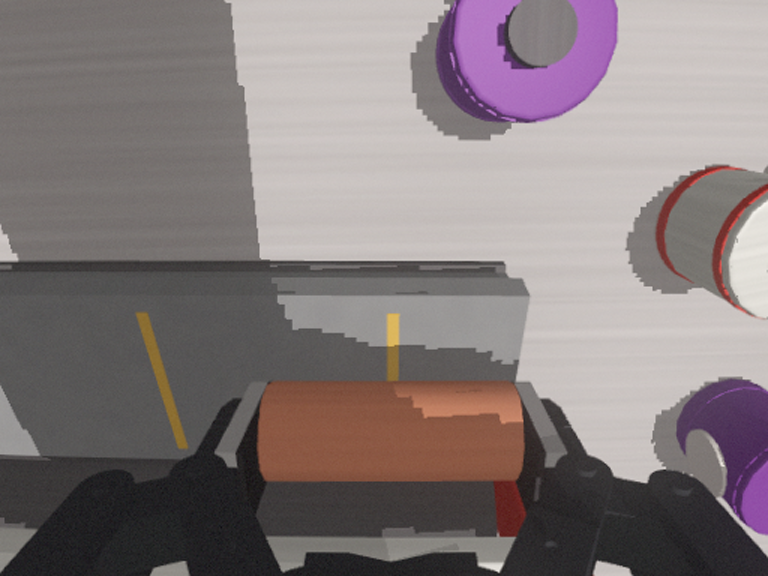

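Emit:
arm_command --steps '[[[0.01,0.001,0.001,0],[0.006,0,0,0],[0.003,0,0,0],[0.002,0,0,0],[0,0,0,0],[0,0,0,0]]]'

```text
t: 18.52
eef_pos: [0.5169, 0.0457, 0.0345]
ee_rot: [0.707, 0.006, 0.707, -0.006]
wrist_force: [-0.3, 0.2, -3.5]
opening: 0.811
```

Emit:
arm_command --steps '[[[0.001,0,0,0],[0.001,0,0,0],[0,0,0,0]]]'

```text
t: 18.9
eef_pos: [0.5168, 0.0457, 0.0322]
ee_rot: [0.707, 0.006, 0.707, -0.006]
wrist_force: [0.2, -0.8, -2.7]
opening: 0.81
```

Emit:
arm_command --steps '[[[0.001,0,0,0],[0,0,0,0],[0,0,0,0]]]'

```text
t: 19.27
eef_pos: [0.5168, 0.0457, 0.0313]
ee_rot: [0.707, 0.006, 0.707, -0.006]
wrist_force: [0.6, 0.4, -3.2]
opening: 0.814
```

Emit:
arm_command --steps '[[[0,0,0,0],[0,0,0,0],[0,0,0,0],[0,0,0,0],[0,0,0,0],[0,0,0,0]]]' --grip -1

```text
t: 20.02
eef_pos: [0.5168, 0.0457, 0.0313]
ee_rot: [0.707, 0.006, 0.707, -0.006]
wrist_force: [-0.1, 0.1, -0.4]
opening: 0.996
```

```bash
python3 wshot.py w9
```

```text
tcp [0.5168 0.0457 0.0313] jaw heading 89.09 z-axis heading -0.91 q6 0.104 open 0.996 F [-0.1  0.1 -0.4] t 20.025
 shift mm (before any spin) [-218.7  294.3   -1.5]
 spin -0.91  shift after spin [-218.7  294.3    3.2]
```

View pics/w9.png

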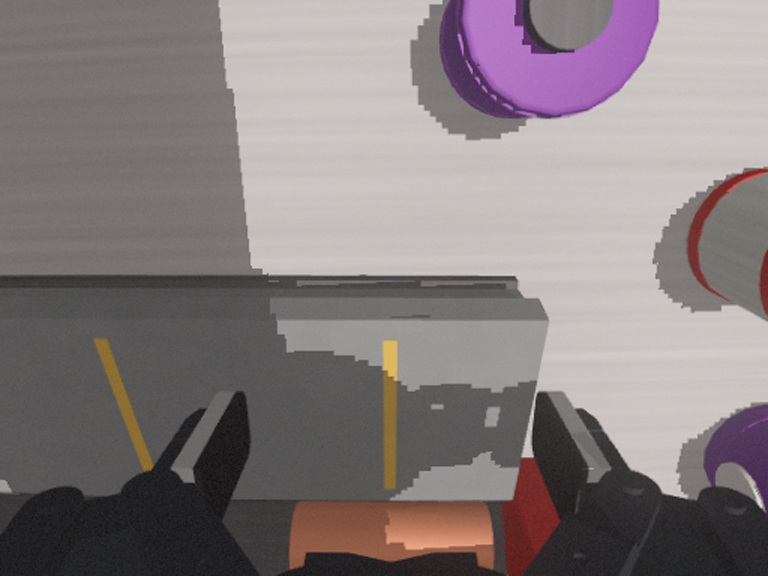

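Emit:
arm_command --steps '[[[-0.03,0,0,0],[-0.06,0,0,0],[0,0.03,-0.001,0],[0,0.045,-0.002,0],[0,0.05,-0.003,0],[0,0.05,-0.003,0],[0,0.05,-0.002,0],[0,0.045,-0.002,0],[0,0.027,-0.001,1.4],[0,0,0,0],[0,0,0,0]]]'

```text
t: 21.45
eef_pos: [0.5074, 0.3423, 0.1211]
ee_rot: [0.707, 0.014, 0.707, -0.014]
wrist_force: [-0.2, -0.8, -0.4]
opening: 1.0
```

```bash
python3 wshot.py w10; python3 -c "
from go import *
go([.5076,.3431,.006],87.6)"
```

```text
tcp [0.5074 0.3423 0.1211] jaw heading 87.71 z-axis heading -2.29 q6 0.634 open 1.0 F [-0.2 -0.8 -0.4] t 21.45
 shift mm (before any spin) [-128.9   -1.9   12.6]
 spin -2.29  shift after spin [-128.9   -2.4   12.5]
tcp [0.5076 0.3421 0.1213] jaw heading 87.68 z-axis heading -2.32 q6 0.634 open 0.998 F [-0.8 -1.1 -0.2] t 21.5
 shift mm (before any spin) [115.3   1.1  -0. ]
 spin 0.08  shift after spin [115.3   1.1  -0. ]
```

View pics/w10.png

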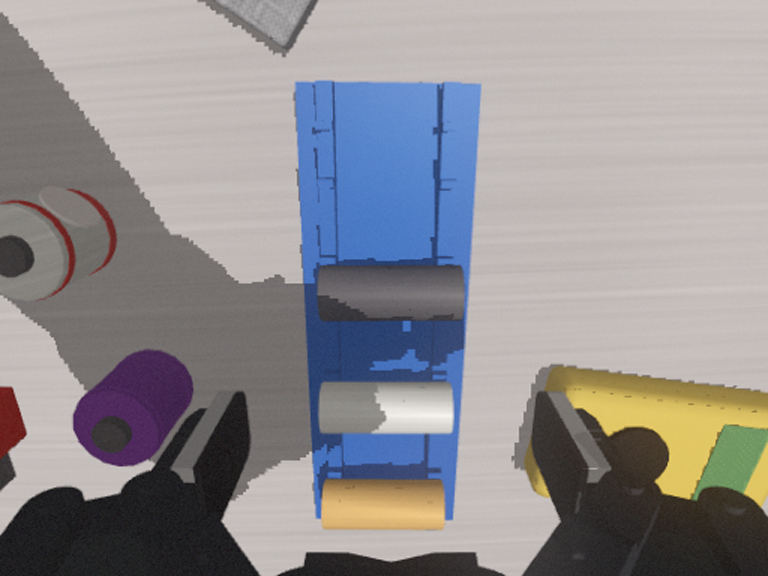

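```bash
python3 -c "
from cyl import *
A=L('w10')
for p in [(553,368),(528,445),(545,490)]:
  print([A.atz(np.array(p)/1.5-.17,z).round(3) for z in(.0,.034)])
"
```

```text
[array([0.565, 0.435, 0.   ]), array([0.547, 0.423, 0.034])]
[array([0.618, 0.423, 0.   ]), array([0.593, 0.413, 0.034])]
[array([0.654, 0.437, 0.   ]), array([0.624, 0.425, 0.034])]
```

Emit:
arm_command --steps '[[[0.03,0.001,0,0],[0.03,0,0,0],[0.025,0,0,0],[0.015,0,0,0],[0.01,0,0,0],[0.005,0,0,0],[0,0,0,0],[0,0,0,0]]]'

```text
t: 22.5
eef_pos: [0.5079, 0.3441, 0.007]
ee_rot: [0.707, 0.014, 0.707, -0.014]
wrist_force: [-0.5, 0.4, 0.1]
opening: 0.999
```

Emit:
arm_command --steps '[[[0,0,0,0],[0,0,0,0],[0,0,0,0],[0,0,0,0],[0,0,0,0]]]' --grip 1 --force 40

```text
t: 23.12
eef_pos: [0.5077, 0.3441, 0.0072]
ee_rot: [0.707, 0.014, 0.707, -0.014]
wrist_force: [-2.8, -0.6, 5.5]
opening: 0.813
```

Emit:
arm_command --steps '[[[-0.01,0,0,0],[-0.03,0,0,0],[-0.04,0,0,0],[-0.03,0,0,-1.3],[0,0,0,0]]]'

```text
t: 23.75
eef_pos: [0.5087, 0.3446, 0.1188]
ee_rot: [0.708, 0.007, 0.706, -0.005]
wrist_force: [0.1, 0.3, -3.8]
opening: 0.813
```

```bash
python3 st.py 2 -0.062 0.0313; python3 wshot.py w11
```

```text
target [ 0.5153 -0.0394  0.0313]
tcp [0.5087 0.3446 0.1188] jaw heading 88.99 z-axis heading -1.01 q6 0.613 open 0.813 F [ 0.1  0.3 -3.8] t 23.75
 shift mm (before any spin) [  86.6 -384.    13.1]
 spin -0.04  shift after spin [  86.6 -384.    12.8]
tcp [0.5087 0.3446 0.1188] jaw heading 88.99 z-axis heading -1.01 q6 0.613 open 0.813 F [ 0.1  0.3 -3.8] t 23.75
 shift mm (before any spin) [-131.1   -4.1   11.9]
 spin -1.01  shift after spin [-131.1   -4.3   11.8]
```

View pics/w11.png

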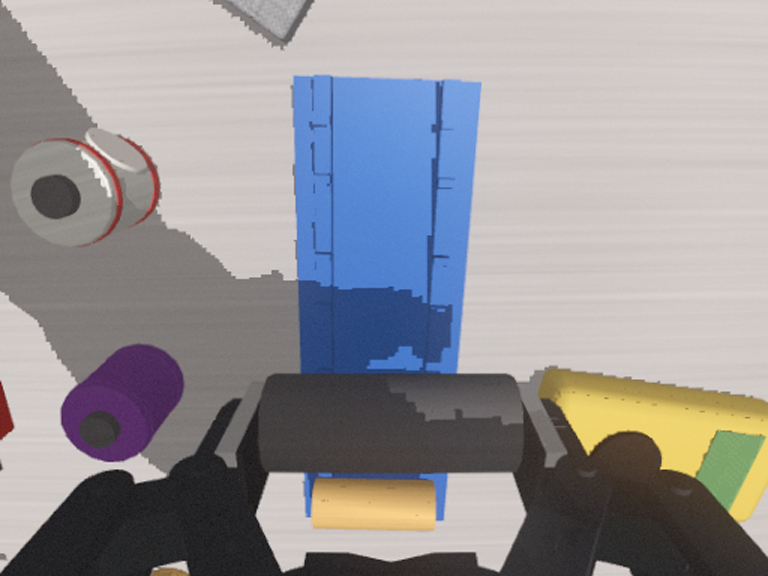

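Emit:
arm_command --steps '[[[0,-0.03,0.001,0],[0,-0.05,0.002,0],[0,-0.055,0.002,0],[0,-0.055,0.002,0],[0,-0.055,0.002,0],[0,-0.055,0.002,0],[0,-0.05,0.002,0],[0,-0.034,0,0],[0.03,0,0,0],[0.03,0,0,0],[0,0,0,0],[0,0,0,0]]]'

```text
t: 25.3
eef_pos: [0.5137, -0.0402, 0.0564]
ee_rot: [0.707, 0.006, 0.707, -0.006]
wrist_force: [-0.4, -0.2, -2.8]
opening: 0.812
```

```bash
python3 st.py 2 -0.062 0.0313; python3 wshot.py w12
```

```text
target [ 0.5153 -0.0394  0.0313]
tcp [ 0.5137 -0.0402  0.0564] jaw heading 89.0 z-axis heading -1.0 q6 -0.061 open 0.812 F [-0.4 -0.2 -2.8] t 25.3
 shift mm (before any spin) [25.1  0.9  1.6]
 spin -0.03  shift after spin [25.1  0.9  1.6]
tcp [ 0.5137 -0.0402  0.0564] jaw heading 89.0 z-axis heading -1.0 q6 -0.061 open 0.812 F [-0.4 -0.2 -2.8] t 25.3
 shift mm (before any spin) [-193.6  380.3   -0.5]
 spin -1.0  shift after spin [-193.6  380.2    6.2]
```

View pics/w12.png

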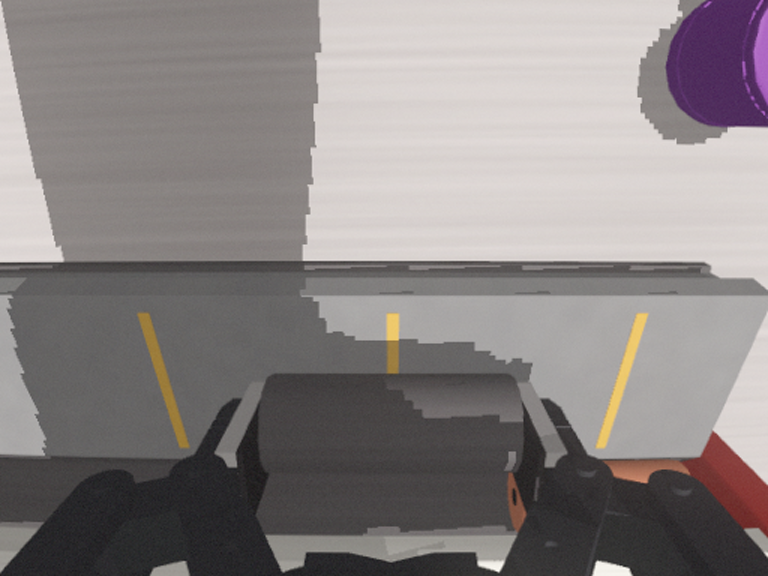

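Emit:
arm_command --steps '[[[0.01,0.001,0.003,0],[0.007,0,0,0],[0.004,0,0,0],[0.002,0,0,0],[0.001,0,0,0],[0,0,0,0],[0,0,0,0]]]'

```text
t: 26.22
eef_pos: [0.517, -0.0394, 0.0325]
ee_rot: [0.707, 0.006, 0.707, -0.006]
wrist_force: [-0.2, -0.3, -1.8]
opening: 0.808
```

Emit:
arm_command --steps '[[[0,0,0,0],[0,0,0,0],[0,0,0,0],[0,0,0,0],[0,0,0,0],[0,0,0,0]]]' --grip -1

```text
t: 26.98
eef_pos: [0.5168, -0.0394, 0.0323]
ee_rot: [0.707, 0.006, 0.707, -0.006]
wrist_force: [0.0, 0.2, 0.3]
opening: 1.0
```

```bash
python3 wshot.py w13;python3 -c "
from go import *
go([.5732,.3375,.12],87.6)"
```

```text
tcp [ 0.5168 -0.0394  0.0323] jaw heading 89.0 z-axis heading -1.0 q6 -0.058 open 1.0 F [0.  0.2 0.3] t 26.975
 shift mm (before any spin) [-217.7  379.4   -3.5]
 spin -1.0  shift after spin [-217.7  379.4    3.2]
tcp [ 0.5168 -0.0394  0.0323] jaw heading 88.99 z-axis heading -1.01 q6 -0.058 open 1.005 F [ 0.5 -0.5 -0.6] t 27.025
 shift mm (before any spin) [-87.7 377.8  49.7]
 spin 1.39  shift after spin [-87.7 378.9  40.5]
```

View pics/w13.png

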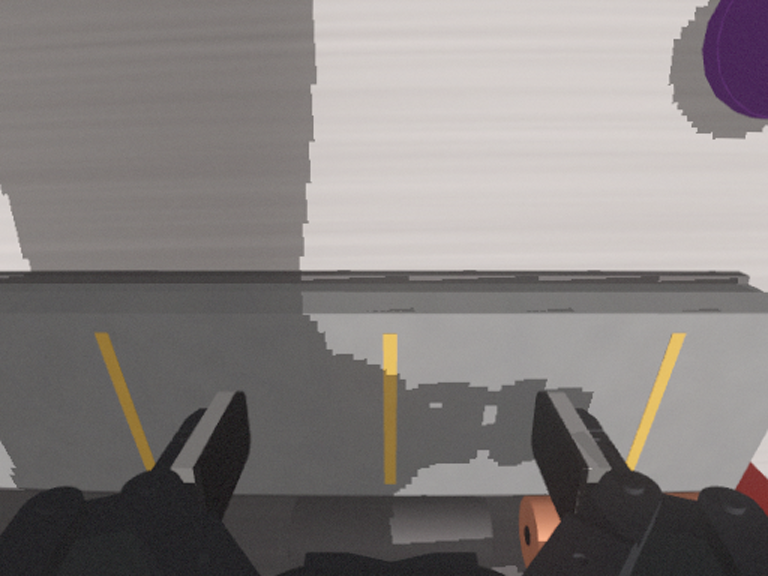

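Emit:
arm_command --steps '[[[-0.03,0,0,0],[-0.058,0,0,0],[0,0.035,0.004,0],[0,0.05,0.006,0],[0,0.055,0.008,0],[0,0.055,0.008,0],[0,0.055,0.008,0],[0,0.05,0.007,0],[0,0.05,0.006,0],[0,0.028,0.003,1.4],[0,0,0,0],[0,0,0,0]]]'

```text
t: 28.52
eef_pos: [0.5733, 0.3372, 0.1201]
ee_rot: [0.707, 0.015, 0.707, -0.015]
wrist_force: [-0.1, 0.1, 0.4]
opening: 1.002
```

```bash
python3 wshot.py w14;python3 -c "
from go import *
go([.5732,.3375,.007],87.6)"
```

```text
tcp [0.5733 0.3372 0.1201] jaw heading 87.61 z-axis heading -2.39 q6 0.573 open 1.002 F [-0.1  0.1  0.4] t 28.525
 shift mm (before any spin) [-129.9    0.5  -53.5]
 spin -2.39  shift after spin [-129.9    2.8  -53.4]
tcp [0.5735 0.3368 0.1203] jaw heading 87.57 z-axis heading -2.43 q6 0.573 open 0.996 F [ 0.3 -0.3  0.1] t 28.575
 shift mm (before any spin) [113.3   0.7  -0.3]
 spin -0.03  shift after spin [113.3   0.7  -0.3]
```

View pics/w14.png

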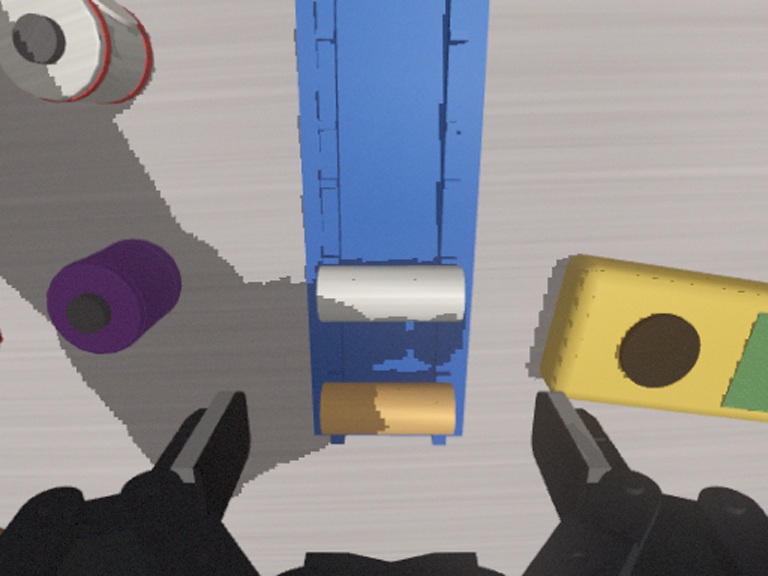

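Aluminium blank is centred (390,293), same spot as the dark one was. Descend and take it.

Emit:
arm_command --steps '[[[0.03,0.001,0,0],[0.03,0,0,0],[0.025,0,0,0],[0.015,0,0,0],[0.009,0,0,0],[0.004,0,0,0],[0,0,0,0],[0,0,0,0]]]'

```text
t: 29.58
eef_pos: [0.5739, 0.339, 0.0081]
ee_rot: [0.707, 0.015, 0.707, -0.015]
wrist_force: [-0.6, -0.4, 0.6]
opening: 1.0
```

Emit:
arm_command --steps '[[[0,0,0,0],[0,0,0,0],[0,0,0,0],[0,0,0,0],[0,0,0,0]]]' --grip 1 --force 40

```text
t: 30.2
eef_pos: [0.5738, 0.339, 0.0081]
ee_rot: [0.707, 0.015, 0.707, -0.015]
wrist_force: [-0.4, 1.3, 5.7]
opening: 0.811
```

Emit:
arm_command --steps '[[[-0.01,0,0,0],[-0.03,0,0,0],[-0.04,0,0,0],[-0.033,0,0,-1.3],[0,0,0,0],[0,0,0,0]]]'

```text
t: 30.95
eef_pos: [0.5732, 0.3385, 0.1192]
ee_rot: [0.707, 0.007, 0.707, -0.007]
wrist_force: [-0.5, -0.6, -1.1]
opening: 0.811
```

```bash
python3 st.py 3 -0.062 0.0325; python3 wshot.py w15
```

```text
target [ 0.5139 -0.1243  0.0325]
tcp [0.5732 0.3385 0.1192] jaw heading 88.88 z-axis heading -1.12 q6 0.553 open 0.811 F [-0.5 -0.6 -1.1] t 30.95
 shift mm (before any spin) [  87.1 -463.8  -50.1]
 spin -0.15  shift after spin [  87.1 -463.7  -51.4]
tcp [0.5732 0.3385 0.1192] jaw heading 88.88 z-axis heading -1.12 q6 0.553 open 0.811 F [-0.5 -0.6 -1.1] t 30.95
 shift mm (before any spin) [-130.7    0.4  -53.3]
 spin -1.12  shift after spin [-130.7    1.4  -53.3]
```

View pics/w15.png

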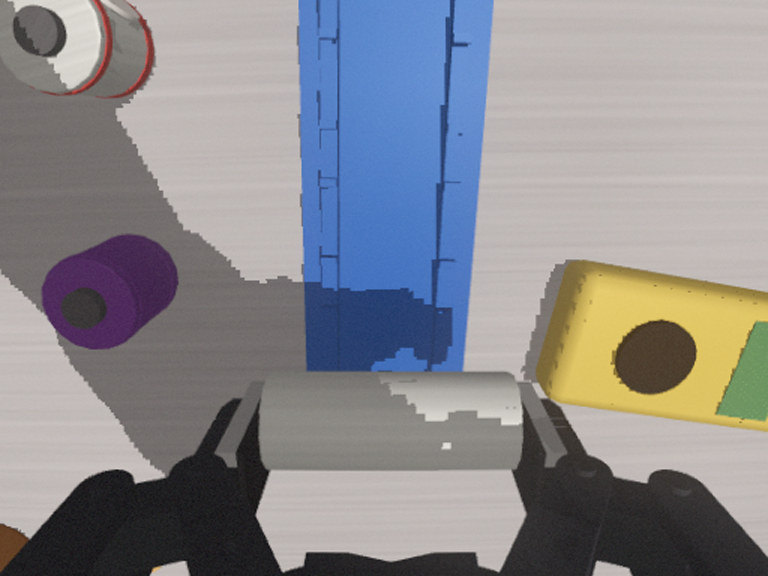

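Emit:
arm_command --steps '[[[0,-0.04,-0.006,0],[0,-0.055,-0.006,0],[0,-0.058,-0.006,0],[0,-0.058,-0.006,0],[0,-0.058,-0.006,0],[0,-0.058,-0.006,0],[0,-0.055,-0.006,0],[0,-0.05,-0.004,0],[0,-0.032,-0.002,0],[0.03,0,0,0],[0.03,0,0,0],[0,0,0,0]]]'

```text
t: 32.5
eef_pos: [0.5142, -0.1239, 0.0569]
ee_rot: [0.705, 0.007, 0.709, -0.006]
wrist_force: [0.0, -0.1, -0.8]
opening: 0.812
```

Emit:
arm_command --steps '[[[0,0,0,0],[0,0,0,0]]]'

```text
t: 32.75
eef_pos: [0.5172, -0.1243, 0.0615]
ee_rot: [0.708, 0.007, 0.706, -0.007]
wrist_force: [0.5, -0.3, -1.2]
opening: 0.81
```

```bash
python3 st.py 3 -0.062 0.0325; python3 wshot.py w16
```

```text
target [ 0.5139 -0.1243  0.0325]
tcp [ 0.5172 -0.1243  0.0615] jaw heading 88.91 z-axis heading -1.09 q6 -0.217 open 0.81 F [ 0.5 -0.3 -1.2] t 32.75
 shift mm (before any spin) [29.  -0.1 -3.4]
 spin -0.12  shift after spin [29.  -0.1 -3.4]
tcp [ 0.5172 -0.1243  0.0615] jaw heading 88.91 z-axis heading -1.09 q6 -0.217 open 0.81 F [ 0.5 -0.3 -1.2] t 32.75
 shift mm (before any spin) [-188.7  464.2   -5.7]
 spin -1.09  shift after spin [-188.7  464.2    3.1]
```

View pics/w16.png

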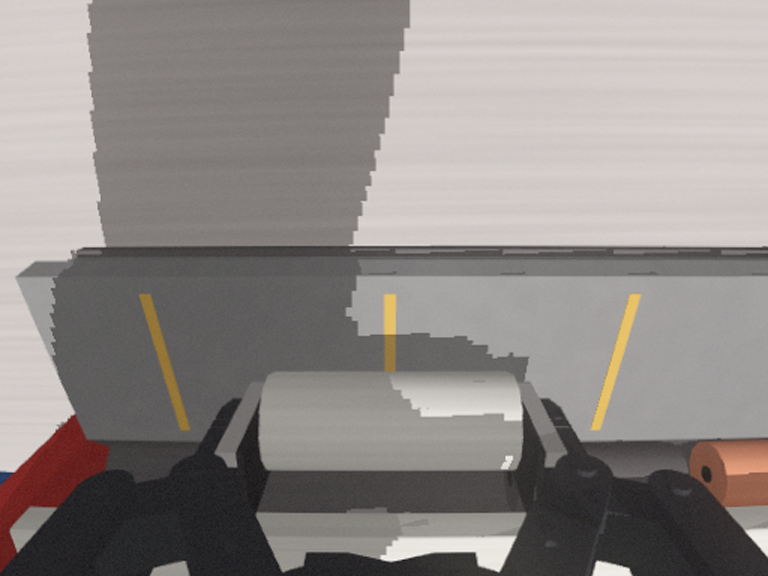

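Emit:
arm_command --steps '[[[0.01,0,0,0],[0.01,0,0,0],[0.004,0,0,0],[0.003,0,0,0],[0.001,0,0,0],[0,0,0,0],[0,0,0,0]]]'

```text
t: 33.67
eef_pos: [0.5166, -0.1243, 0.0324]
ee_rot: [0.707, 0.007, 0.707, -0.007]
wrist_force: [0.5, 0.1, -2.1]
opening: 0.813
```

Emit:
arm_command --steps '[[[0,0,0,0],[0,0,0,0],[0,0,0,0],[0,0,0,0],[0,0,0,0],[0,0,0,0]]]' --grip -1

```text
t: 34.42
eef_pos: [0.5166, -0.1243, 0.0323]
ee_rot: [0.707, 0.007, 0.707, -0.007]
wrist_force: [0.6, -0.7, -0.1]
opening: 0.998
```

```bash
python3 wshot.py w17;python3 -c "
from go import *
go([.6366,.3335,.12],87.6)"
```

```text
tcp [ 0.5166 -0.1243  0.0323] jaw heading 88.9 z-axis heading -1.1 q6 -0.217 open 0.998 F [ 0.6 -0.7 -0.1] t 34.425
 shift mm (before any spin) [-217.7  464.3   -5.5]
 spin -1.1  shift after spin [-217.7  464.3    3.4]
tcp [ 0.5165 -0.1243  0.0323] jaw heading 88.89 z-axis heading -1.11 q6 -0.217 open 0.999 F [ 0.2  0.2 -0.3] t 34.475
 shift mm (before any spin) [-87.7 460.  111.2]
 spin 1.29  shift after spin [-87.7 462.4 100.8]
```

View pics/w17.png

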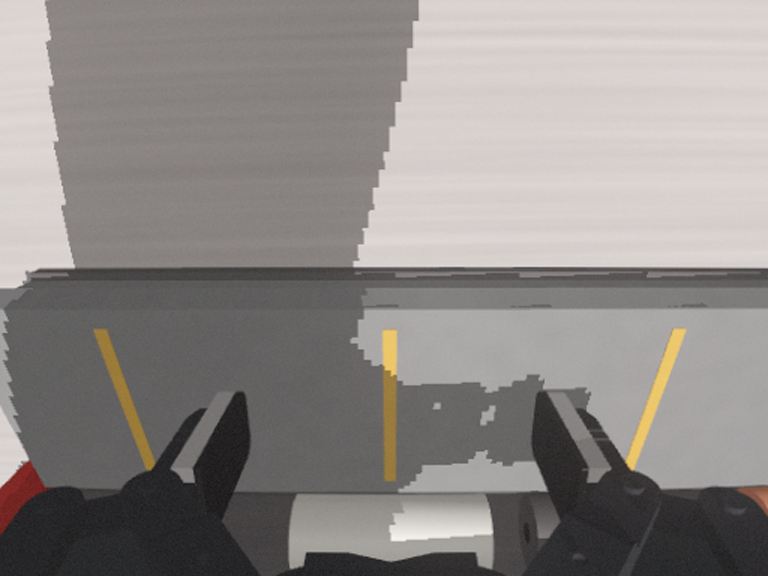

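Emit:
arm_command --steps '[[[-0.03,0,0,0],[-0.055,0,0,0],[0,0.04,0.006,0],[0,0.055,0.014,0],[0,0.056,0.014,0],[0,0.056,0.014,0],[0,0.056,0.014,0],[0,0.055,0.014,0],[0,0.052,0.014,0],[0,0.045,0.01,0],[0,0.03,0.006,0],[0,0.015,0.004,1.3]]]'

```text
t: 35.98
eef_pos: [0.6353, 0.3354, 0.1166]
ee_rot: [0.707, 0.014, 0.707, -0.015]
wrist_force: [-0.5, -0.5, 0.6]
opening: 0.995
```

Emit:
arm_command --steps '[[[0,0,0,0],[0,0,0,0]]]'

```text
t: 36.22
eef_pos: [0.6353, 0.3328, 0.1172]
ee_rot: [0.707, 0.015, 0.707, -0.015]
wrist_force: [0.3, -0.2, -0.1]
opening: 1.0
```

```bash
python3 wshot.py w18;python3 -c "
from go import *
go([.6366,.3335,.007],87.6)"
```

```text
tcp [0.6353 0.3328 0.1172] jaw heading 87.6 z-axis heading -2.4 q6 0.524 open 1.0 F [ 0.3 -0.2 -0.1] t 36.225
 shift mm (before any spin) [-132.8    2.3 -115.5]
 spin -2.4  shift after spin [-132.8    7.1 -115.3]
tcp [0.6354 0.3327 0.1174] jaw heading 87.58 z-axis heading -2.42 q6 0.525 open 1.003 F [-0.1 -0.1 -0.3] t 36.275
 shift mm (before any spin) [110.4   0.9   1.2]
 spin -0.02  shift after spin [110.4   0.9   1.2]
```

View pics/w18.png

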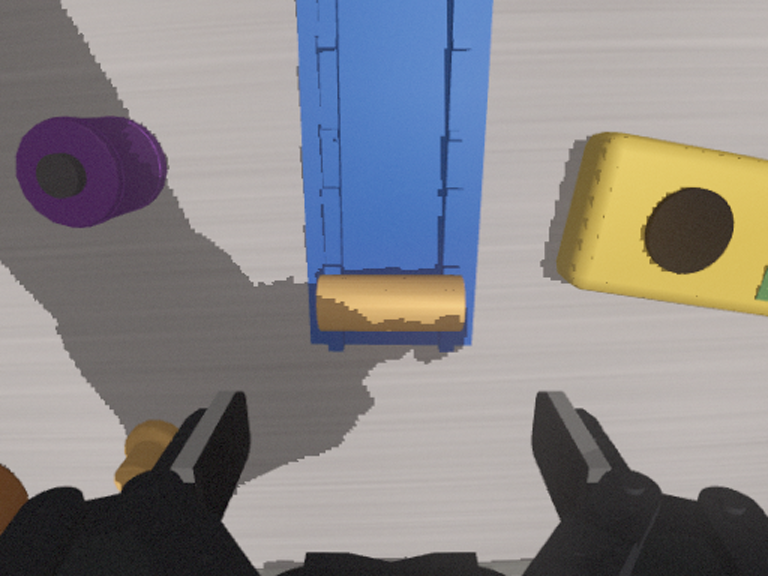

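```bash
python3 -c "
from cyl import *
A=L('w18')
for p in [(150,435),(177,440),(135,480)]:
  print([A.atz(np.array(p)/1.5-.17,z).round(3) for z in(.0,.036)])
v=np.array([.6366,.3335,.026])
t=np.array([317,275,465,332])/1.5-.17
r=least_squares(lambda q:bb(A,pts(np.r_[q,.026],-.042))-t,[.636,.333]);print(r.x,r.fun)
"
```

```text
[array([0.727, 0.182, 0.   ]), array([0.703, 0.203, 0.036])]
[array([0.731, 0.198, 0.   ]), array([0.706, 0.217, 0.036])]
[array([0.761, 0.165, 0.   ]), array([0.732, 0.189, 0.036])]
[0.63780829 0.33298482] [-1.04949162 -0.01934164  1.05013684  0.13900554]
```

Emit:
arm_command --steps '[[[0.03,0.0,0.0025,0],[0.03,0,0,0],[0.025,0,0,0],[0.014,0,0,0],[0.008,0,0,0],[0.003,0,0,0],[0,0,0,0],[0,0,0,0]]]'

```text
t: 37.28
eef_pos: [0.6383, 0.3336, 0.0081]
ee_rot: [0.707, 0.015, 0.707, -0.015]
wrist_force: [-0.1, -0.3, -0.5]
opening: 1.003
```

```bash
python3 wshot.py w19;python3 -c "
from go import *
go([.6378,.333,.007],87.6)"
```

```text
tcp [0.6383 0.3336 0.0081] jaw heading 87.6 z-axis heading -2.4 q6 0.524 open 1.003 F [-0.1 -0.3 -0.5] t 37.275
 shift mm (before any spin) [-242.     1.5 -118.2]
 spin -2.4  shift after spin [-242.     6.5 -118. ]
tcp [0.6382 0.3336 0.008 ] jaw heading 87.6 z-axis heading -2.4 q6 0.524 open 1.001 F [-0.2  0.1  0.2] t 37.325
 shift mm (before any spin) [ 1.  -0.6 -0.4]
 spin -0.0  shift after spin [ 1.  -0.6 -0.4]
```

View pics/w19.png

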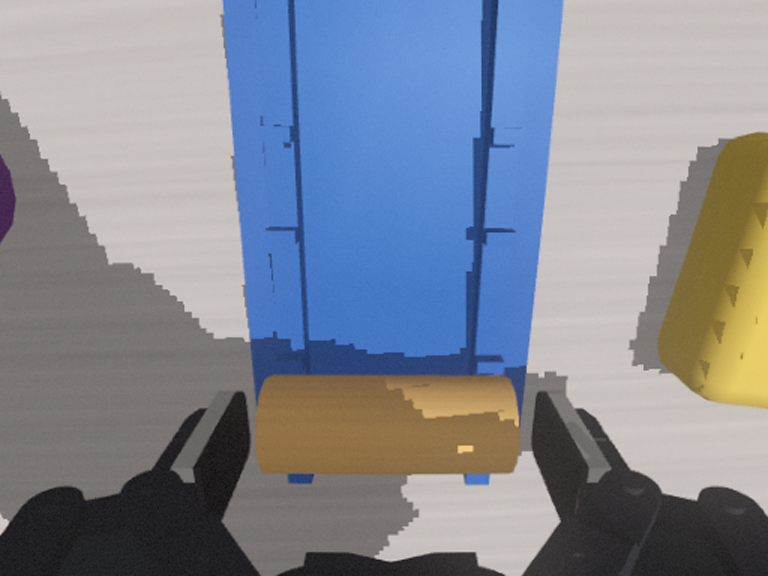

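Well placed; close and lift.

Emit:
arm_command --steps '[[[0,0,0,0],[0,0,0,0],[0,0,0,0],[0,0,0,0],[0,0,0,0]]]' --grip 1 --force 40

```text
t: 37.95
eef_pos: [0.6382, 0.3337, 0.008]
ee_rot: [0.707, 0.015, 0.707, -0.015]
wrist_force: [-1.3, 1.4, 5.6]
opening: 0.811
```

Emit:
arm_command --steps '[[[-0.01,0,0,0],[-0.03,0,0,0],[-0.04,0,0,0],[-0.03,0,0,-1.4],[-0.005,0,0,0],[0,0,0,0],[0,0,0,0]]]'

```text
t: 38.83
eef_pos: [0.6372, 0.333, 0.12]
ee_rot: [0.706, 0.006, 0.708, -0.007]
wrist_force: [0.3, 0.9, -3.5]
opening: 0.81
```

```bash
python3 st.py 4 -0.062 0.0325; python3 wshot.py w20
```

```text
target [ 0.5125 -0.2093  0.0325]
tcp [0.6372 0.333  0.12  ] jaw heading 88.98 z-axis heading -1.02 q6 0.499 open 0.81 F [ 0.3  0.9 -3.5] t 38.825
 shift mm (before any spin) [  88.7 -544.4 -114.8]
 spin -0.05  shift after spin [  88.7 -544.3 -115.3]
tcp [0.6372 0.333  0.12  ] jaw heading 88.98 z-axis heading -1.02 q6 0.499 open 0.81 F [ 0.3  0.9 -3.5] t 38.825
 shift mm (before any spin) [-129.6    4.7 -117.7]
 spin -1.02  shift after spin [-129.6    6.8 -117.6]
```

View pics/w20.png

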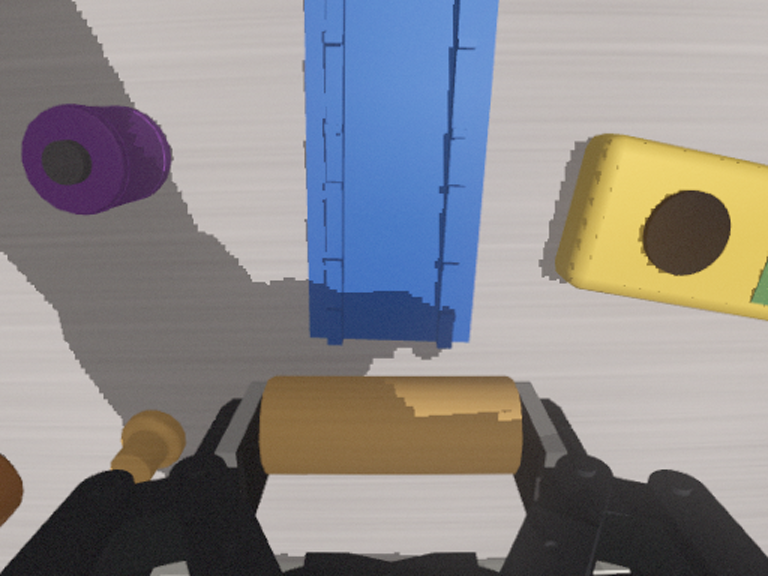

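Emit:
arm_command --steps '[[[0,-0.02,-0.016,0],[0,-0.04,-0.028,0],[0,-0.05,-0.028,0],[0,-0.056,-0.02,0],[0,-0.058,-0.012,0],[0,-0.058,-0.006,0],[0,-0.058,-0.003,0],[0,-0.058,0,0],[0,-0.056,0,0],[0,-0.045,0,0],[0,-0.03,0,0],[0,-0.015,0,0]]]'

```text
t: 40.38
eef_pos: [0.5147, -0.2099, 0.1214]
ee_rot: [0.707, 0.007, 0.708, -0.007]
wrist_force: [-0.5, 0.5, -3.9]
opening: 0.813
```

Emit:
arm_command --steps '[[[0.025,0,0,0],[0.03,0,0,0],[0,0,0,0],[0,0,0,0]]]'

```text
t: 40.88
eef_pos: [0.5157, -0.2083, 0.0682]
ee_rot: [0.707, 0.006, 0.707, -0.006]
wrist_force: [0.8, 0.5, -3.3]
opening: 0.814
```

```bash
python3 st.py 4 -0.062 0.0335; python3 wshot.py w21
```

```text
target [ 0.5125 -0.2093  0.0335]
tcp [ 0.5157 -0.2083  0.0682] jaw heading 89.02 z-axis heading -0.98 q6 -0.367 open 0.814 F [ 0.8  0.5 -3.3] t 40.875
 shift mm (before any spin) [34.7 -1.1 -3.3]
 spin -0.01  shift after spin [34.7 -1.1 -3.3]
tcp [ 0.5157 -0.2083  0.0682] jaw heading 89.02 z-axis heading -0.98 q6 -0.367 open 0.814 F [ 0.8  0.5 -3.3] t 40.875
 shift mm (before any spin) [-181.8  548.2   -5. ]
 spin -0.98  shift after spin [-181.8  548.2    4.4]
```

View pics/w21.png

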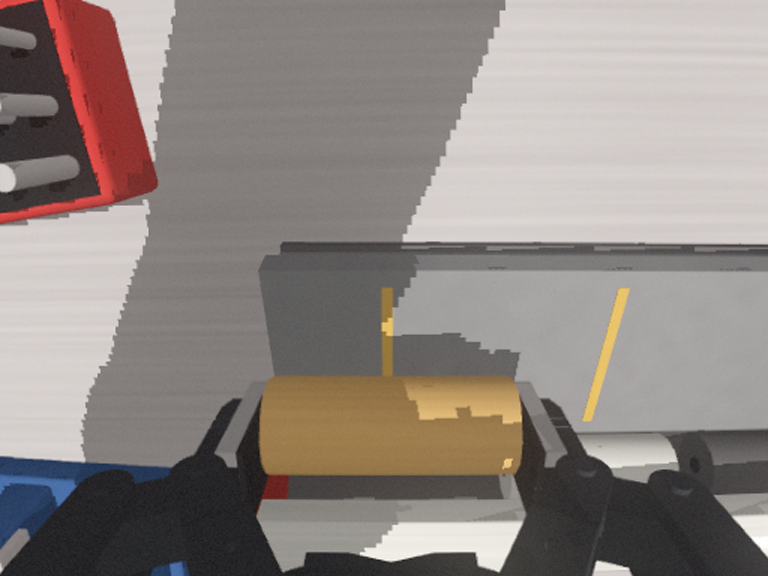

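Emit:
arm_command --steps '[[[0.012,-0.001,-0.001,0],[0.012,0,0,0],[0.006,0,0,0],[0.003,0,0,0],[0.0015,0,0,0],[0,0,0,0],[0,0,0,0]]]'

```text
t: 41.8
eef_pos: [0.5145, -0.2096, 0.0331]
ee_rot: [0.707, 0.006, 0.707, -0.006]
wrist_force: [-0.4, 1.4, -3.5]
opening: 0.807
```

Emit:
arm_command --steps '[[[0,0,0,0],[0,0,0,0],[0,0,0,0],[0,0,0,0],[0,0,0,0],[0,0,0,0]]]' --grip -1

```text
t: 42.55
eef_pos: [0.5144, -0.2095, 0.0328]
ee_rot: [0.707, 0.006, 0.707, -0.006]
wrist_force: [-0.2, 0.4, -0.2]
opening: 1.001
```

Emit:
arm_command --steps '[[[-0.03,0,0,0],[-0.04,0,0,0],[-0.05,0.02,-0.02,0],[-0.05,0.03,-0.02,0],[0,0.03,-0.02,0],[0,0.03,-0.02,0],[0,0.02,-0.02,0],[0,0,0,0],[0,0,0,0]]]'

```text
t: 43.68
eef_pos: [0.4171, -0.078, 0.2029]
ee_rot: [0.707, 0.006, 0.707, -0.006]
wrist_force: [-0.0, -0.6, 1.2]
opening: 0.998
```

```bash
python3 wshot.py w22; python3 -c "
from h import *
i,c=shot('scene');crop(i,140,170,280,295,5,'pics/s22.png')"
```

```text
tcp [ 0.4171 -0.078   0.2029] jaw heading 89.0 z-axis heading -1.0 q6 -0.167 open 0.998 F [-0.  -0.6  1.2] t 43.675
 shift mm (before any spin) [-47.2 419.8  95.7]
 spin -1.0  shift after spin [-47.2 418.  103. ]
```

View pics/w22.png

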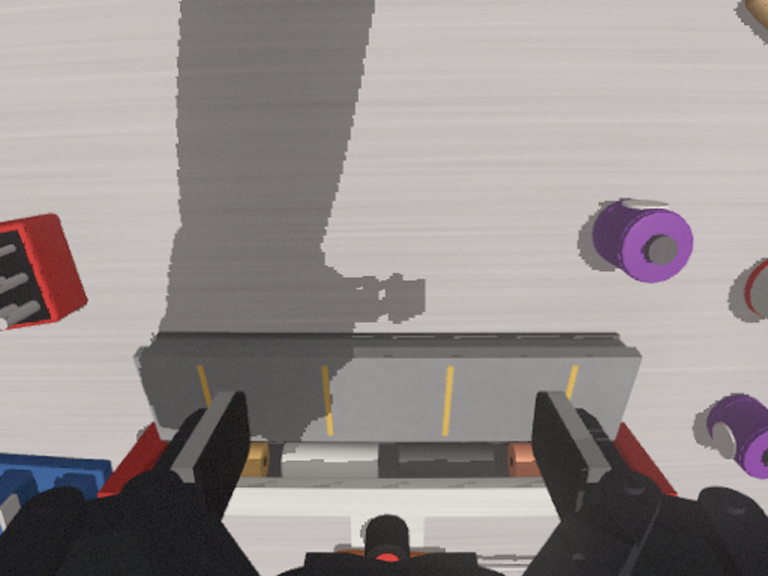

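View pics/s22.png

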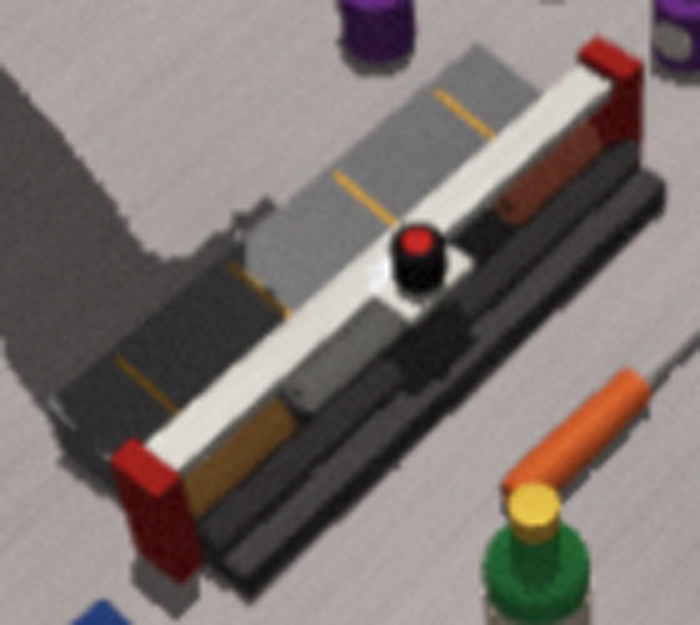

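```bash
python3 -c "
from cyl import *
import st" 1 0 0 >/dev/null; python3 - <<'E'
from cyl import *
A=L("w22")
o=np.array([.5766,-.0829,0]);a=-.0169
M=np.array([[np.cos(a),-np.sin(a),0],[np.sin(a),np.cos(a),0],[0,0,1]])
for y in(.1275,.0425,-.0425,-.1275):
    for e in(-.035,.035): print(y,e,(A.proj(M@np.array([-.008,y+e,.040])+o)*1.5+.25).round(0))
E
python3 - <<'E'
import pickle;from h import *
f,st=pickle.load(open("w22.pkl","rb"));crop(f["img"],150,280,370,330,3.5,"pics/w22c.png")
E
```

```text
0.1275 -0.035 [[514. 461.]]
0.1275 0.035 [[609. 459.]]
0.0425 -0.035 [[398. 461.]]
0.0425 0.035 [[494. 461.]]
-0.0425 -0.035 [[281. 461.]]
-0.0425 0.035 [[377. 461.]]
-0.1275 -0.035 [[166. 459.]]
-0.1275 0.035 [[260. 461.]]
```

View pics/w22c.png

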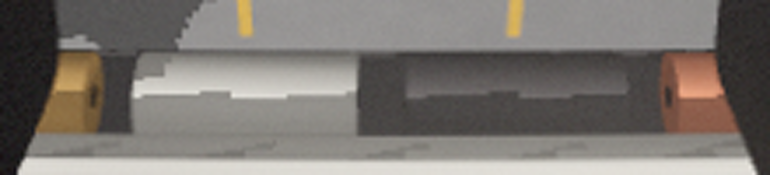

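Emit:
arm_command --steps '[[[0,0,0.03,0],[0,0,0.03,0],[0,0,0.03,0],[0.02,-0.002,0.03,0],[0.02,0,0.03,0],[0.02,0,0.031,0],[0.02,0,0,0],[0,0,0,0],[0,0,0,0]]]' --grip 1 --force 40

```text
t: 44.9
eef_pos: [0.5978, -0.0833, 0.1234]
ee_rot: [0.707, 0.006, 0.707, -0.006]
wrist_force: [-1.3, -0.6, -0.2]
opening: 0.001
```

```bash
python3 wshot.py w23; python3 -c "
from go import *
go([.598,-.0834,.104],89)"
```

```text
tcp [ 0.5978 -0.0833  0.1234] jaw heading 88.97 z-axis heading -1.03 q6 -0.12 open 0.001 F [-1.3 -0.6 -0.2] t 44.9
 shift mm (before any spin) [-126.7  421.9  -85.3]
 spin -1.03  shift after spin [-126.7  423.3  -77.7]
tcp [ 0.5979 -0.0833  0.1239] jaw heading 88.97 z-axis heading -1.03 q6 -0.12 open -0.0 F [ 0.5 -0.7  0.2] t 44.95
 shift mm (before any spin) [19.9 -0.1  0.1]
 spin -0.03  shift after spin [19.9 -0.1  0.1]
```

View pics/w23.png

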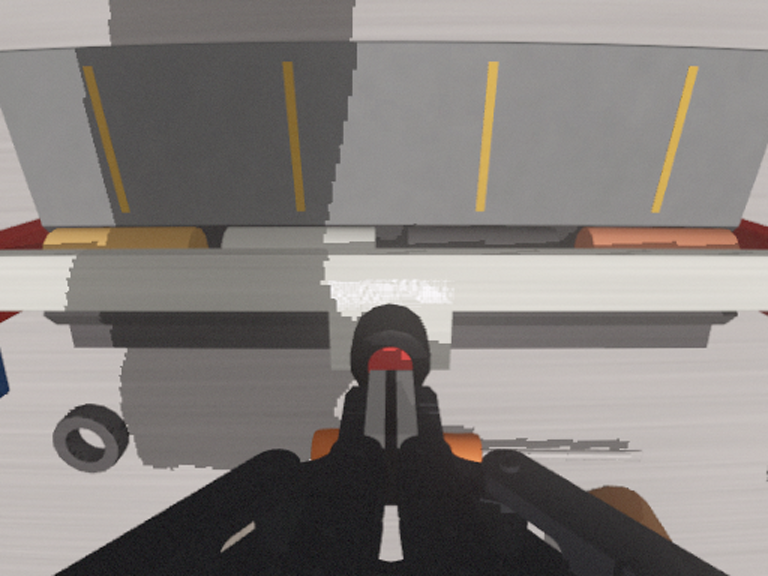

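Emit:
arm_command --steps '[[[0.008,0,0,0],[0.006,0,0,0],[0.004,0,0,0],[0.002,0,0,0],[0.002,0,0,0],[0.002,0,0,0],[0.002,0,0,0],[0,0,0,0]]]'

```text
t: 45.95
eef_pos: [0.5977, -0.083, 0.0965]
ee_rot: [0.707, 0.006, 0.707, -0.006]
wrist_force: [-0.1, -0.9, -0.0]
opening: -0.001
```

Emit:
arm_command --steps '[[[0.002,0,0,0],[0.002,0,0,0],[0.002,0,0,0],[0.002,0,0,0],[0.002,0,0,0],[0,0,0,0]]]'

```text
t: 46.7
eef_pos: [0.5976, -0.083, 0.0864]
ee_rot: [0.707, 0.006, 0.707, -0.006]
wrist_force: [1.4, -1.2, 0.8]
opening: -0.003
```

```bash
python3 wshot.py w24;python3 -c "
from h import *
i,c=shot('scene');crop(i,140,170,280,295,5,'pics/s24.png')"
```

```text
tcp [ 0.5976 -0.083   0.0864] jaw heading 89.0 z-axis heading -1.0 q6 -0.12 open -0.003 F [ 1.4 -1.2  0.8] t 46.7
 shift mm (before any spin) [-163.5  421.5  -85. ]
 spin -1.0  shift after spin [-163.5  423.   -77.6]
```

View pics/w24.png

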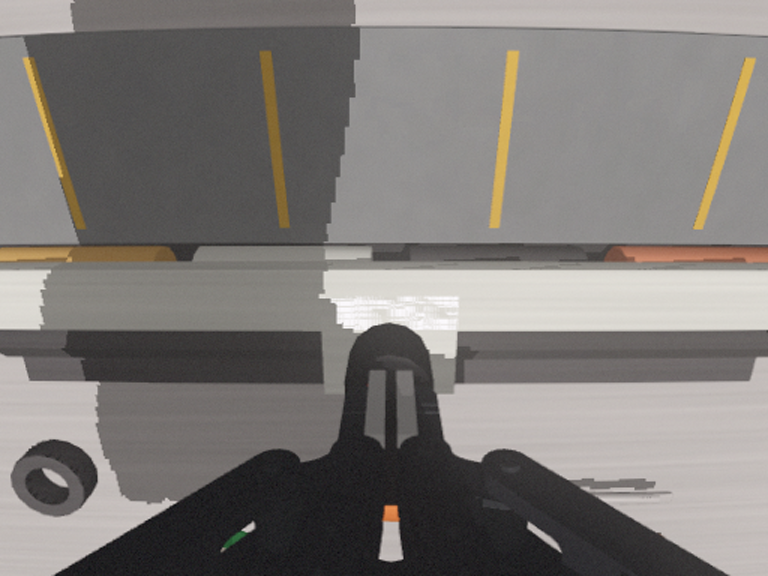

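View pics/s24.png

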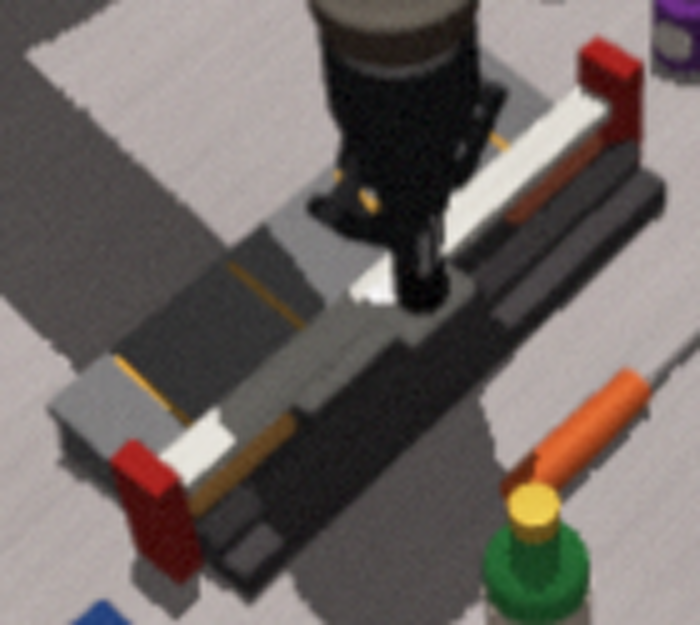

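Emit:
arm_command --steps '[[[0.001,0,0,0],[0.001,0,0,0],[0,0,0,0],[0,0,0,0]]]'

```text
t: 47.3
eef_pos: [0.5975, -0.083, 0.0858]
ee_rot: [0.707, 0.006, 0.707, -0.006]
wrist_force: [-3.0, 0.6, 8.9]
opening: 0.002
```

Emit:
arm_command --steps '[[[0.001,0,0,0],[0.001,0,0,0],[0,0,0,0],[0,0,0,0]]]'

```text
t: 47.8
eef_pos: [0.5976, -0.0829, 0.0857]
ee_rot: [0.708, 0.006, 0.706, -0.006]
wrist_force: [-9.6, 1.3, 21.6]
opening: -0.002
```

Emit:
arm_command --steps '[[[-0.005,0,0,0],[-0.03,0,0,0],[-0.04,0,0,0],[-0.04,0,0,0],[0,0.03,-0.02,0],[0,0.045,-0.03,0],[0,0.045,-0.03,0],[0,0.045,-0.03,0],[0,0.045,-0.03,0],[0,0.04,-0.03,0],[0,0,0,0],[0,0,0,0]]]' --grip 1

```text
t: 49.3
eef_pos: [0.4322, 0.1699, 0.1977]
ee_rot: [0.707, 0.006, 0.707, -0.006]
wrist_force: [0.6, -0.2, 0.6]
opening: -0.0
```

Emit:
arm_command --steps '[[[0,0,0,0],[0,0,0,0]]]' --grip -1

```text
t: 49.55
eef_pos: [0.4325, 0.1692, 0.1976]
ee_rot: [0.707, 0.007, 0.707, -0.007]
wrist_force: [0.7, -0.6, 0.4]
opening: 0.418
```

```bash
python3 wshot.py w25;python3 -c "
from h import *
i,c=shot('scene');crop(i,140,170,280,295,5,'pics/s25.png')
i,c=shot('top');crop(i,140,160,265,260,6,'pics/t25.png');import pickle;pickle.dump((i,c),open('t25.pkl','wb'))"
```

```text
tcp [0.4325 0.1692 0.1976] jaw heading 88.91 z-axis heading -1.09 q6 0.392 open 0.418 F [ 0.7 -0.6  0.4] t 49.55
 shift mm (before any spin) [-52.5 172.4  84.2]
 spin -1.09  shift after spin [-52.5 170.8  87.5]
```

View pics/w25.png

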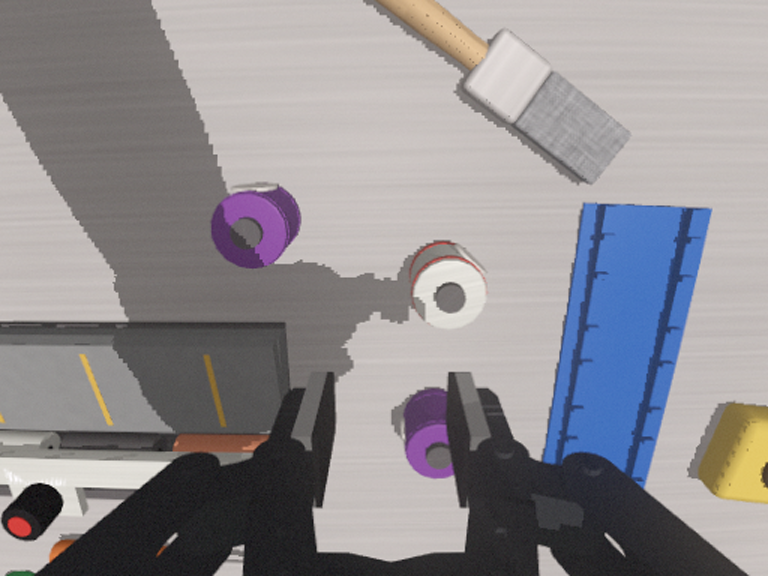

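View pics/s25.png

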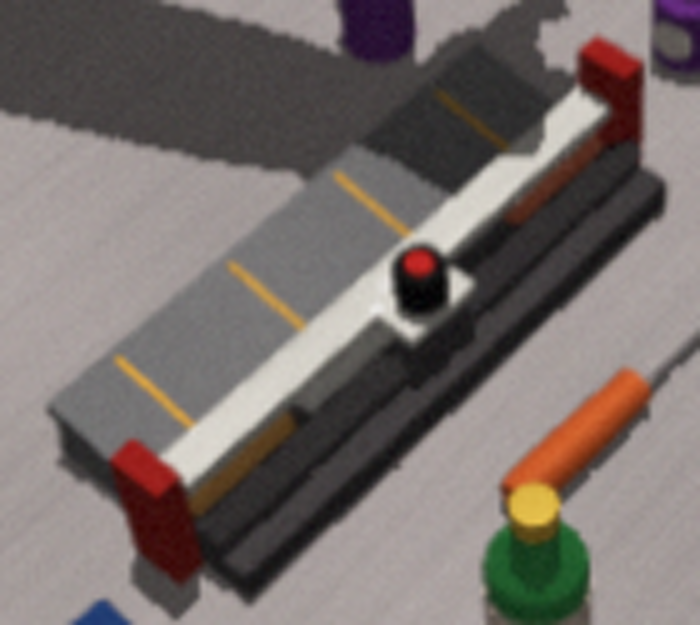

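View pics/t25.png

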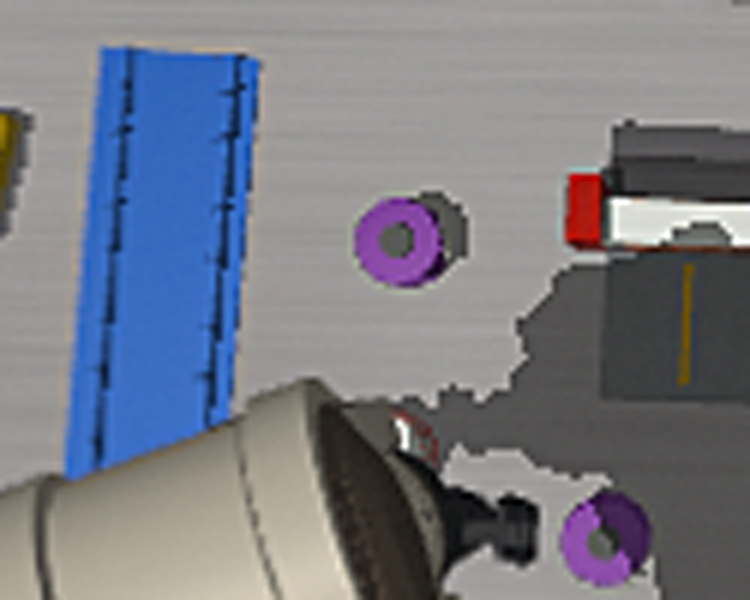

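```bash
python3 - <<'E'
from cyl import *
from go import go
A=L("w25")
P=A.atz(np.array((450,297))/1.5-.17,.056);print(P);go([P[0],P[1],.12],90)
f,_=pickle.load(open("w25.pkl","rb"));crop(f["img"],120,100,350,330,3,"pics/w25c.png")
E
```

```text
[0.4502616 0.2043483 0.056    ]
tcp [0.4323 0.1695 0.1977] jaw heading 88.94 z-axis heading -1.06 q6 0.392 open 0.68 F [ 0.3  0.4 -0.2] t 49.7
 shift mm (before any spin) [77.7 35.2 17.3]
 spin -1.06  shift after spin [77.7 34.8 18. ]
```

View pics/w25c.png

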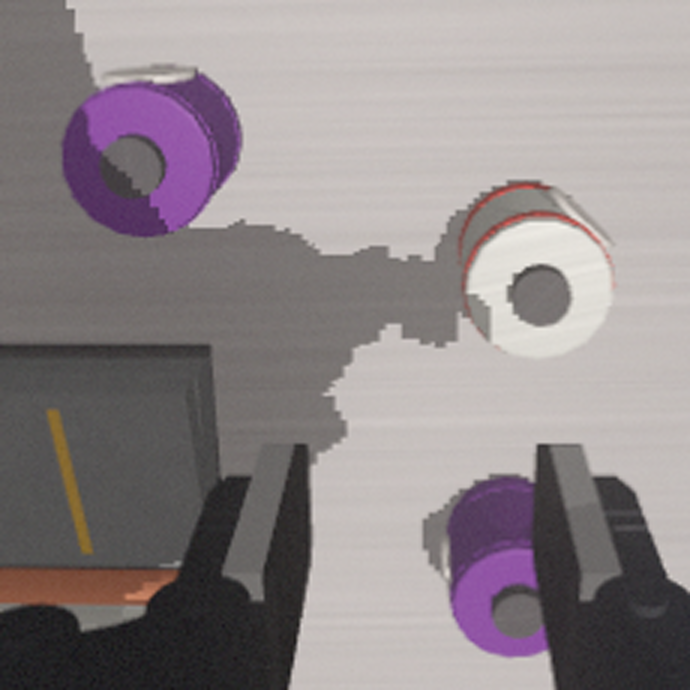

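Emit:
arm_command --steps '[[[0.02,0.012,0.006,0],[0.02,0.012,0.006,0],[0.018,0.011,0.0055,0],[0,0,0,10.2],[0,0,0,10.2],[0,0,0,10.2],[0,0,0,10.2],[0,0,0,10.2],[0,0,0,0],[0,0,0,0]]]' --grip -1

```text
t: 50.95
eef_pos: [0.4502, 0.2047, 0.1396]
ee_rot: [0.636, 0.309, 0.636, -0.309]
wrist_force: [0.1, -0.0, 0.9]
opening: 1.003
```

```bash
python3 wshot.py w26
```

```text
tcp [0.4502 0.2047 0.1396] jaw heading 38.22 z-axis heading -51.78 q6 1.331 open 1.003 F [ 0.1 -0.   0.9] t 50.95
 shift mm (before any spin) [-110.4  138.5  -63.1]
 spin -51.78  shift after spin [-110.4  135.3   69.8]
```

View pics/w26.png

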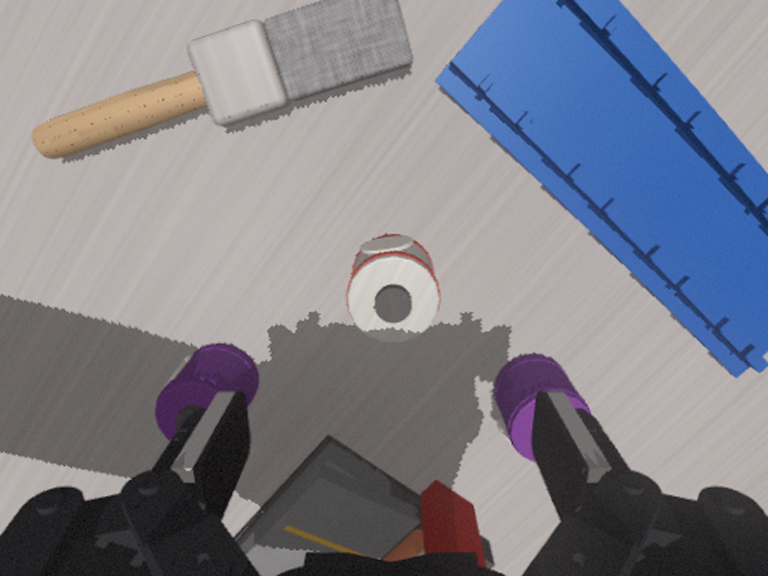

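```bash
python3 - <<'E'
from cyl import *
from go import go
A=L("w25");B=L("w26")
P,e=tri([(A,np.array((450,297))/1.5-.17),(B,np.array((393,303))/1.5-.17)]);print(P.round(4),np.round(e,2))
print(B.atz(np.array((393,303))/1.5-.17,.056))
go([P[0],P[1],.006],38.2)
E
```

```text
[0.4521 0.2049 0.051 ] [0.05 0.06]
[0.45098816 0.20636867 0.056     ]
tcp [0.4501 0.2047 0.1397] jaw heading 38.18 z-axis heading -51.82 q6 1.331 open 0.997 F [0.6 0.4 0.2] t 51.0
 shift mm (before any spin) [133.7   1.7   1. ]
 spin -0.02  shift after spin [133.7   1.7   1. ]
```

Emit:
arm_command --steps '[[[0.03,0.0015,0,0],[0.035,0,0,0],[0.03,0,0,0],[0.02,0,0,0],[0.012,0,0,0],[0.006,0,0,0],[0,0,0,0],[0,0,0,0]]]'

```text
t: 52.0
eef_pos: [0.4518, 0.2058, 0.0076]
ee_rot: [0.636, 0.31, 0.635, -0.31]
wrist_force: [-0.1, 0.6, -0.7]
opening: 0.999
```

```bash
python3 wshot.py w27
```

```text
tcp [0.4518 0.2058 0.0076] jaw heading 38.01 z-axis heading -51.99 q6 1.335 open 0.999 F [-0.1  0.6 -0.7] t 52.0
 shift mm (before any spin) [-242.3  136.7  -63.6]
 spin -51.99  shift after spin [-242.3  134.3   68.5]
```

View pics/w27.png

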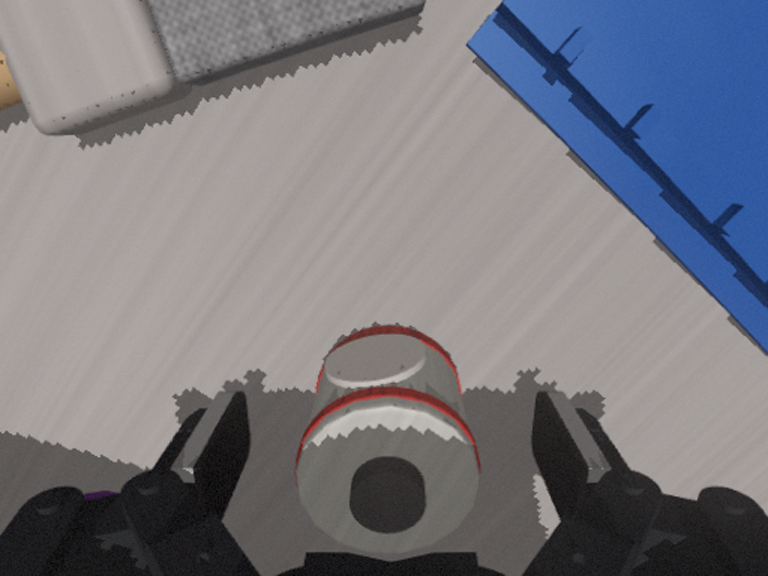

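Emit:
arm_command --steps '[[[0,0,0,0],[0,0,0,0],[0,0,0,0],[0,0,0,0],[0,0,0,0],[0,0,0,0],[0,0,0,0]]]' --grip 1 --force 40

```text
t: 52.92
eef_pos: [0.4514, 0.2057, 0.0071]
ee_rot: [0.636, 0.31, 0.635, -0.31]
wrist_force: [-1.3, -0.9, 5.0]
opening: 0.531
```

Emit:
arm_command --steps '[[[-0.01,0,0,0],[-0.03,0,0,0],[-0.04,0,0,0],[-0.04,0,0,0],[-0.02,0,0,0],[0,0,0,0]]]'

```text
t: 53.68
eef_pos: [0.4519, 0.2059, 0.1481]
ee_rot: [0.636, 0.311, 0.635, -0.309]
wrist_force: [0.4, -0.1, -3.7]
opening: 0.53
```

```bash
python3 wshot.py w28
```

```text
tcp [0.4519 0.2059 0.1481] jaw heading 38.0 z-axis heading -52.0 q6 1.335 open 0.53 F [ 0.4 -0.1 -3.7] t 53.675
 shift mm (before any spin) [-101.6  136.4  -63.7]
 spin -52.0  shift after spin [-101.6  134.2   68.3]
```

View pics/w28.png

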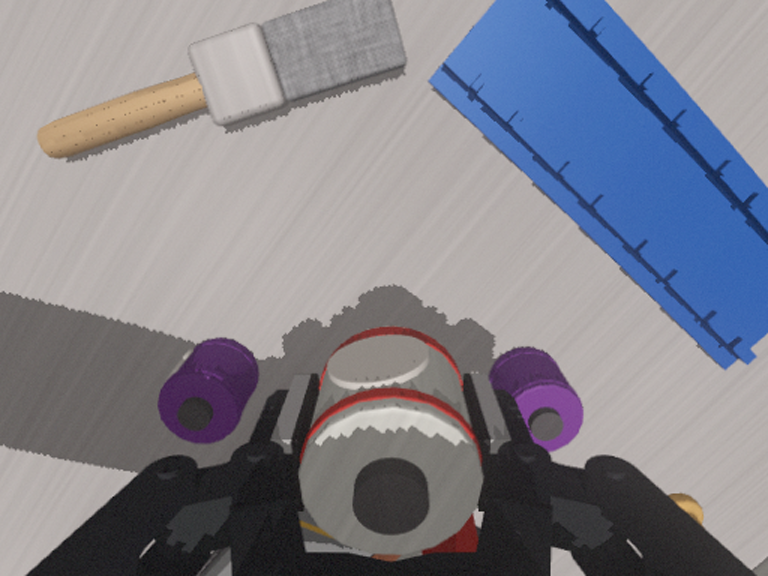

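Emit:
arm_command --steps '[[[-0.005,0,0,-10.4],[-0.005,0,0,-10.4],[-0.005,0,0,-10.4],[-0.005,0,0,-10.4],[-0.005,0,0,-10.4],[0,0,0,0],[0,-0.03,0,0],[0,-0.045,0,0],[0,-0.05,0,0],[0,-0.05,0,0],[0,-0.05,0,0],[0,-0.05,0,0]]]'

```text
t: 55.22
eef_pos: [0.4507, -0.0709, 0.1707]
ee_rot: [0.707, 0.002, 0.707, -0.002]
wrist_force: [1.4, -0.2, -3.5]
opening: 0.53
```

Emit:
arm_command --steps '[[[0,-0.05,0,0],[0,-0.05,0,0],[0,-0.05,0,0],[0,-0.05,0,0],[0,-0.045,0,0],[0,-0.03,0,0],[0,-0.016,0,0],[0,0,0,0],[0,0,0,0]]]'

```text
t: 56.35
eef_pos: [0.4513, -0.3594, 0.1716]
ee_rot: [0.707, 0.0, 0.707, 0.0]
wrist_force: [-0.3, 0.2, -2.8]
opening: 0.53
```

```bash
python3 wshot.py w29; python3 -c "
from h import *
import pickle
f,st=pickle.load(open('w29.pkl','rb'));crop(f['img'],120,60,400,310,2.7,'pics/w29c.png')"
```

```text
tcp [ 0.4513 -0.3594  0.1716] jaw heading 89.97 z-axis heading -0.03 q6 -0.672 open 0.53 F [-0.3  0.2 -2.8] t 56.35
 shift mm (before any spin) [-78.  699.5  68.4]
 spin -0.03  shift after spin [-78.  699.5  68.7]
```

View pics/w29.png

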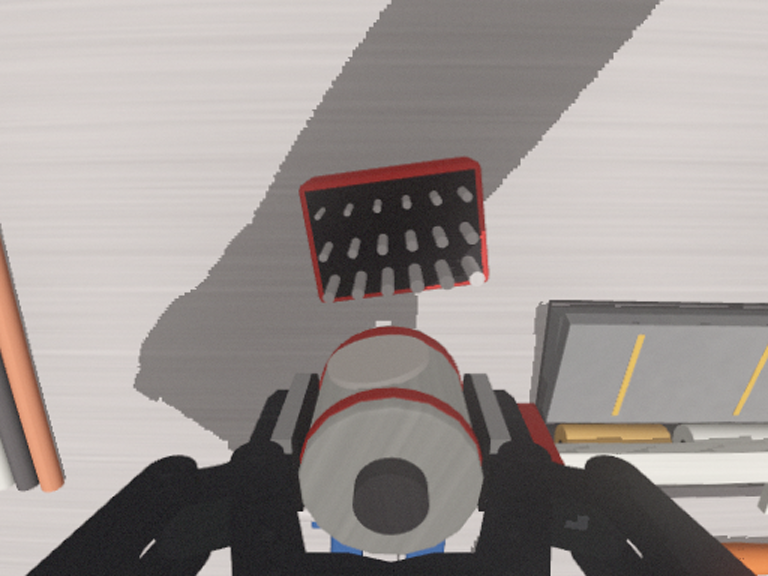

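View pics/w29c.png

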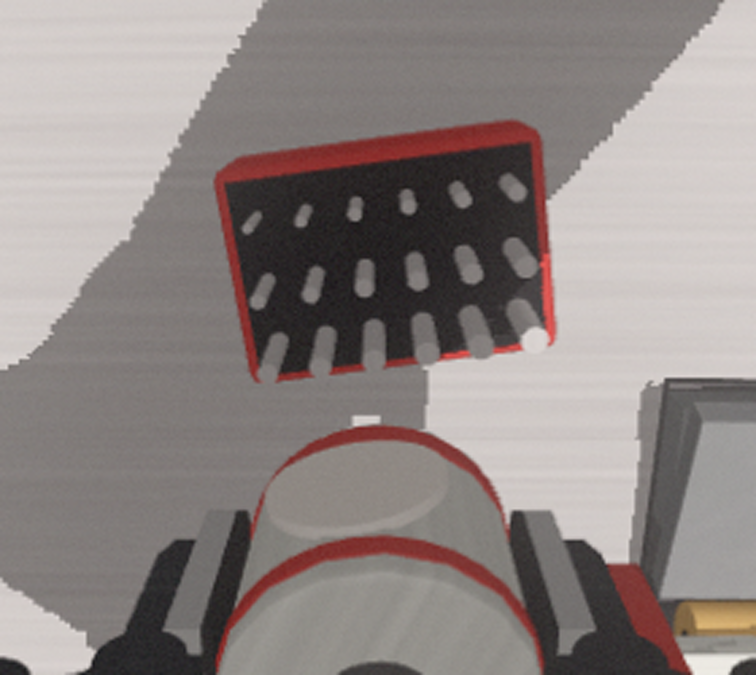

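```bash
python3 - <<'E'
from cyl import *
A=L("w29")
c=[A.atz((np.array(p)+.5)/2.7-.5+np.array([120,60]),.04) for p in[(220,178),(541,139),(553,343),(258,380)]]
c=np.array(c);print(c.round(4),c.mean(0).round(4),[np.linalg.norm(c[i]-c[i-1]).round(4) for i in range(4)])
E
```

```text
[[ 0.4032 -0.4067  0.04  ]
 [ 0.3918 -0.3118  0.04  ]
 [ 0.4548 -0.3045  0.04  ]
 [ 0.4672 -0.398   0.04  ]] [ 0.4293 -0.3553  0.04  ] [np.float64(0.0645), np.float64(0.0955), np.float64(0.0633), np.float64(0.0944)]
```

```bash
python3 - <<'E'
from cyl import *
A=L("w29");_,st=pickle.load(open("w29.pkl","rb"));p=st["eef_pos"]
print(A.atz(np.array((391,496))/1.5-.17,p[2]+.049)-p)
from go import go
go([.528,-.36,.0085],90)
E
```

```text
[-3.28146782e-03 -5.46542646e-06  4.90000000e-02]
tcp [ 0.4514 -0.3594  0.1718] jaw heading 90.01 z-axis heading 0.01 q6 -0.673 open 0.533 F [ 0.5  0.2 -3.5] t 56.4
 shift mm (before any spin) [163.3  -0.7  76.6]
 spin 0.01  shift after spin [163.3  -0.7  76.6]
```

Emit:
arm_command --steps '[[[0,0,0.025,0],[0,0,0.03,0],[0,-0.0005,0.024,0],[0.02,0,0,0],[0.035,0,0,0],[0.035,0,0,0],[0.03,0,0,0],[0.02,0,0,0],[0.01,0,0,0],[0,0,0,0],[0,0,0,0]]]'

```text
t: 57.78
eef_pos: [0.5309, -0.3613, 0.0231]
ee_rot: [0.708, -0.0, 0.707, -0.0]
wrist_force: [0.2, -0.1, -3.9]
opening: 0.533
```

```bash
python3 wshot.py w30; python3 -c "
from h import *
i,c=shot('scene');crop(i,80,200,240,345,4.5,'pics/s30.png')"
```

```text
tcp [ 0.5309 -0.3613  0.0231] jaw heading 89.99 z-axis heading -0.01 q6 -0.597 open 0.533 F [ 0.2 -0.1 -3.9] t 57.775
 shift mm (before any spin) [-227.6  701.   -10.6]
 spin -0.01  shift after spin [-227.6  701.   -10.5]
```

View pics/w30.png

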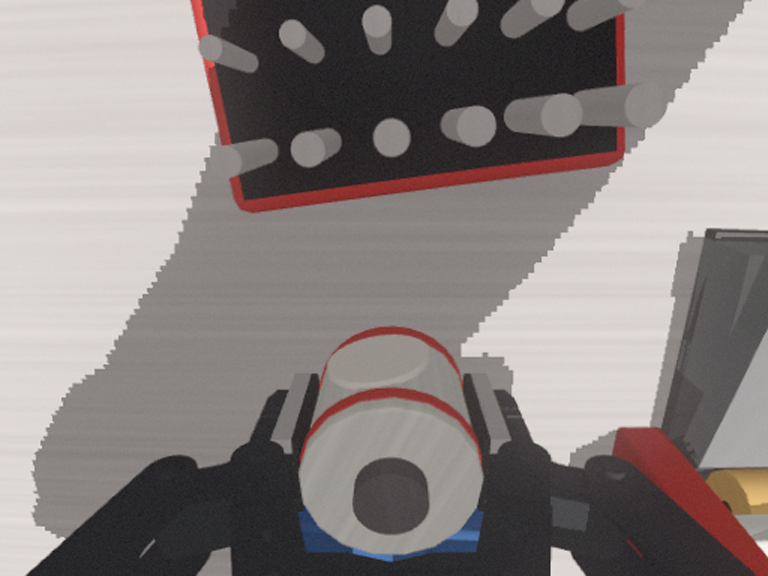

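View pics/s30.png

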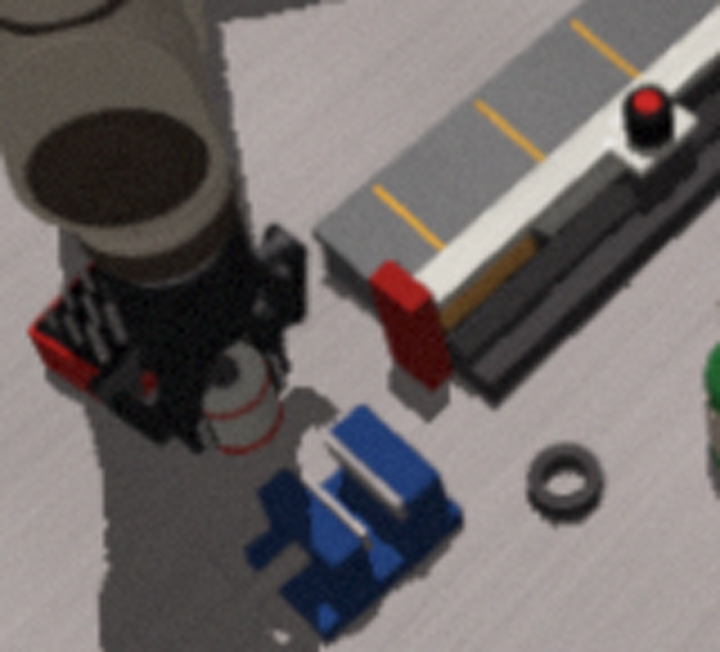

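Lower the last 16 mm slowly, feeling for contact.

Emit:
arm_command --steps '[[[0.006,0.001,0,0],[0.004,0,0,0],[0.003,0,0,0],[0.001,0,0,0],[0.001,0,0,0],[0,0,0,0],[0,0,0,0]]]'

```text
t: 58.75
eef_pos: [0.5303, -0.36, 0.0072]
ee_rot: [0.707, -0.0, 0.707, -0.0]
wrist_force: [-3.0, 0.7, 1.1]
opening: 0.531
```

Emit:
arm_command --steps '[[[0,0,0,0],[0,0,0,0],[0,0,0,0],[0,0,0,0],[0,0,0,0],[0,0,0,0]]]' --grip -1

```text
t: 59.5
eef_pos: [0.5303, -0.3599, 0.0068]
ee_rot: [0.707, 0.0, 0.707, -0.0]
wrist_force: [0.3, -0.3, -0.3]
opening: 1.003
```

Emit:
arm_command --steps '[[[-0.02,0,0,0],[-0.04,0,0,0],[-0.05,0,0,0],[-0.05,0,0,0],[-0.03,0,-0.03,0],[0,0,-0.04,0],[0,0,-0.04,0],[0,0,0,0],[0,0,0,0]]]'

```text
t: 60.62
eef_pos: [0.4206, -0.3601, 0.1981]
ee_rot: [0.708, -0.0, 0.707, -0.001]
wrist_force: [0.6, 0.6, -0.6]
opening: 0.999
```

```bash
python3 wshot.py w31
```

```text
tcp [ 0.4206 -0.3601  0.1981] jaw heading 89.98 z-axis heading -0.02 q6 -0.708 open 0.999 F [ 0.6  0.6 -0.6] t 60.625
 shift mm (before any spin) [-52.5 700.1  99.2]
 spin -0.02  shift after spin [-52.5 700.   99.5]
```

View pics/w31.png

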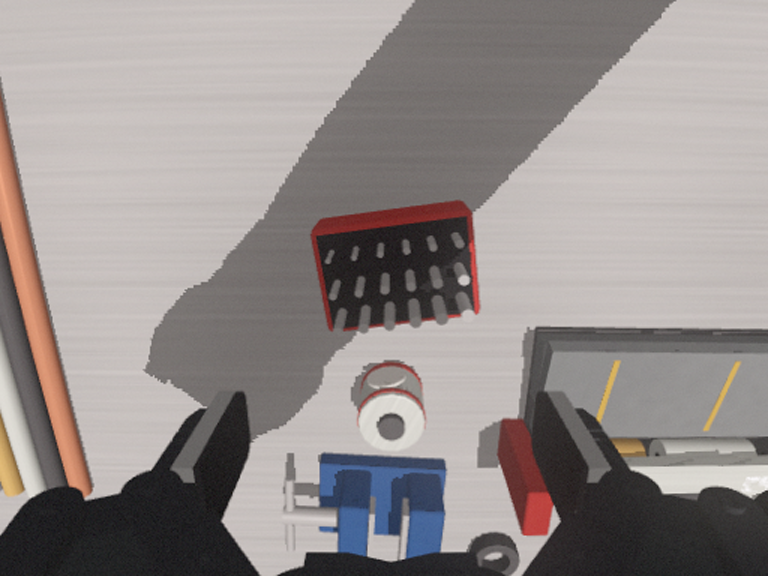

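```bash
python3 -c "
from h import *
import pickle
f,st=pickle.load(open('w31.pkl','rb'));crop(f['img'],180,120,330,380,2.9,'pics/w31c.png')"
```

```text
(no output)
```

View pics/w31c.png

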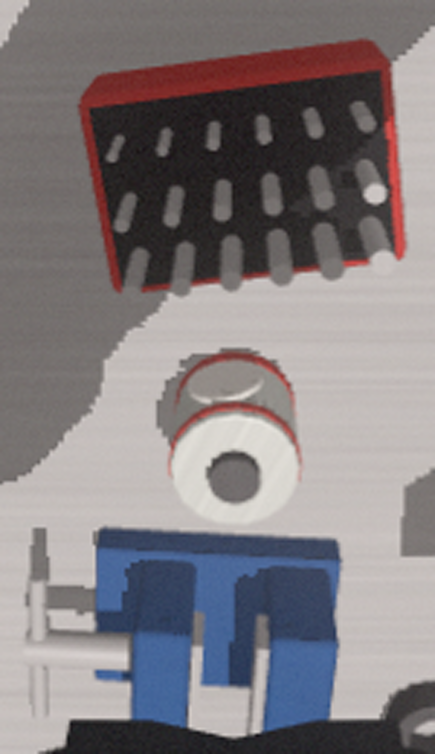

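```bash
python3 - <<'E'
from cyl import *
A=L("w31")
u=lambda p:(np.array(p)+.5)/2.9-.5+np.array([180,120])
v=np.array([A.atz(u(p),0) for p in[(97,528),(338,541)]]);d=v[1]-v[0];L0=np.linalg.norm(d);n=np.array([d[1],-d[0],0])/L0
vc=v.mean(0)+.035*n;print("vise edge",v.round(4).tolist(),L0,"center",vc,"n",n)
c=np.array([A.atz(u(p),.04) for p in[(84,106),(389,70),(404,258),(117,291)]]);dc=c.mean(0)
print("drill",dc,"dist",np.linalg.norm((vc-dc)[:2]),"side",np.linalg.norm(c[1]-c[0]),np.linalg.norm(c[2]-c[1]))
mid=(vc+dc)[:2]/2;print("mid",mid,"mid from drill",(dc+.1*n)[:2])
s=A.atz(u((233,476)),.056);print("setter",s, "err",s[:2]-mid)
i,t=shot("top");crop(i,300,150,430,270,6,"pics/t31.png");pickle.dump(t,open("tcam.pkl","wb"))
i,s=shot("scene");cv2.imwrite("pics/s31.png",cv2.resize(i,(800,600))[:,:,::-1])
E
```

```text
vise edge [[0.5919, -0.417, 0.0], [0.5983, -0.3163, -0.0]] 0.1008962168489226 center [ 6.30012581e-01 -3.68872039e-01 -2.77555756e-17] n [ 0.99796377 -0.06378336  0.        ]
drill [ 0.42949016 -0.35548161  0.04      ] dist 0.20096901294019795 side 0.09540516200859225 0.06291906051852181
mid [ 0.52975137 -0.36217683] mid from drill [ 0.52928654 -0.36185995]
setter [ 0.52815825 -0.36026881  0.056     ] err [-0.00159312  0.00190802]
```

View pics/s31.png

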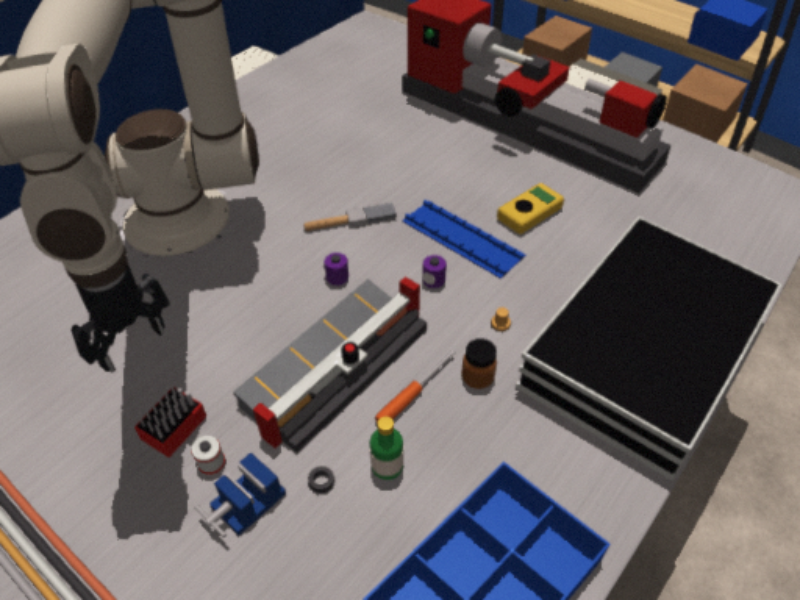

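View pics/t31.png

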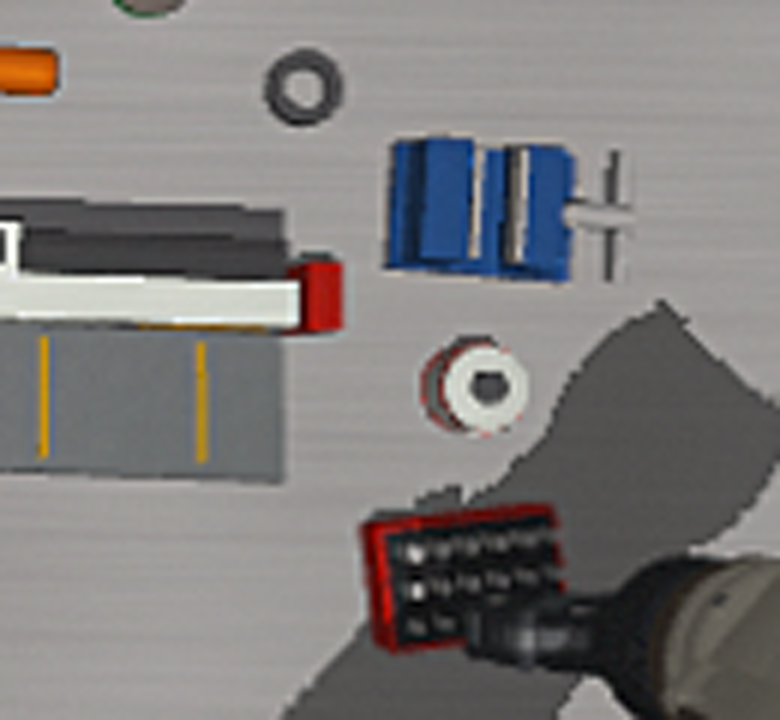

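```bash
python3 -c "
from workcell import finish_job,sense
print(sense()['t']); print(finish_job())"
```

```text
60.775
the job is handed in; nothing more can be done
None
```

I handed the job in at t = 60.8 s, with the four blanks clamped in the vee and the setter placed; `finish_job` reported no verdict.

- **Clamp bar up:** I pulled the knob up until the bar hit its stop. It rose 15.7 mm, and the wrist view agreed with a fully raised bar.
- **Blanks:** All four went in: copper at station 1, dark steel at 2, aluminium at 3 and brass at 4. I gripped each by its ends and let it go on the ramp. Pictures showed all four in the vee and matching their stations to within a few mm, although the brass and copper ones were partly hidden by the fingers.
- **Clamp bar down:** I pushed the bar until it stopped firmly with the knob top at z = 0.0857 m, about 18 mm of travel. The last push reached 21.6 N, above the suggested 8 to 15 N. A later scene picture showed the bar still down on the blanks.
- **Tool setter:** It was knocked aside during the run, so I measured its place again before picking it up. It stands upright about 2.5 mm from the measured midway point. The vise-to-index distance came out at 201 mm against the stated 200 mm.
- **Everything else:** The last scene picture showed the other things where they were at the start, and the gripper was open and clear.

**Disagreements:** Triangulated heights came out 2 to 6 mm below the text's for the blanks and the setter. I used the text's heights for those, and the contacts bore them out. I took the bar's final position from the contact height, because the joint itself can't be read.

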